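# Hang the washed radio parts up to dry and set the dryer

## Task

Set the washed radio parts out to dry: hang every drip basket by its handle bar on a red double hook of its own, seated down in the throat, and take the grey radio cover out of the white draining stand and lean it back against the two rods of the wooden easel, its foot on the deck behind the lip. When all that is in place and let go, turn the dryer's outer black heat ring until its white pointer stands at the red mark, leaving the inner metal fan knob as it is set. Do not disturb the other things on the bench.

Things in the scene. Friction and masses are not known exactly. Their poses are not given: they have to be found in the camera images.
- stand: Fixed drying stand; position and yaw vary. White drip tray 170 x 470 mm, rim 12 mm; steel rail (radius 6 mm, 238 mm up) along own y, 75 mm behind the hook throats, on two posts (radius 7 mm, at own y +-221 mm). Origin at bench level below the middle hook's throat; own x points from the hooks' open tips to the rail, away from the robot. It carries the red double hooks hook1, hook2, hook3.
- hook1 (a point): Where the middle of a handle bar lies when its basket hangs in this hook's throat; 236 mm up, axes as the stand's, stand y = -150 mm. Two red prongs (radius 4 mm) 28 mm either side along own y come from the rail, slope down to the throat, turn up at the tips: 22 mm in front (own -x), tops 16 mm above this point. Bring the bar in from -x, 25 mm or more above this point, then lower it.
- hook2 (a point): The same for the middle double hook, at stand y = 0. Nothing stands between the two prongs of a hook, so fingers may go there. As a basket comes in, the prongs pass under its bar, between the handle's two uprights and above the basket. In the throat the prongs' tops are 6 mm below this point; behind it they rise 12 mm towards the rail, 75 mm away.
- hook3 (a point): The same for the third double hook, at stand y = +150 mm.
- basket1_bar (a point): Middle of the handle bar (red) of drip basket 1; None if absent (two or three baskets are present). Loose wire basket, about 0.24 kg, 76 mm along own x, 110 along own y, rim 55 mm high, base 125 mm below this point, own z up. Bar along own y: 10 mm thick (x), 12 mm high, on uprights 6 mm thick at own y +-51 mm. Grip it from above across the bar's middle. It may hang either way round.
- basket2_bar (a point): Middle of the handle bar (yellow) of drip basket 2, otherwise the same as basket 1; None if absent. Between bar and rim there is 64 mm of free space.
- basket3_bar (a point): Middle of the handle bar (blue) of drip basket 3, otherwise the same as basket 1; None if absent. The small parts in a basket are fixed in it.
- drainer: White draining stand, fixed; position and yaw vary, on the left or the right (swaps places with the easel). Four rows of pins (radius 3 mm, tops 65 mm above the bench) make three slots along own y; origin at bench level under its middle. The cover stands upright in the middle slot, its foot 12 mm above the bench.
- cover_center (a point): Centre of the radio's grey rear cover: a loose plate 12 mm thick (own x), 160 mm wide (own y), 130 mm high (own z), about 0.2 kg, with vent slots; front and back alike. At the start upright in the draining stand. Grip it from above across its thickness at the middle of the upper edge, 65 mm above this point; lift it straight up 60 mm or more to clear the pins.
- easel_foot (a point): Point on the wooden easel's deck, 12 mm above the bench, where the middle of the leaned cover's foot stands. Fixed; position and yaw vary. Own x points back from lip to rods, y along the lip. Lip: 9.5 mm in front (-x), 16 mm above the deck. Two steel rods (radius 5 mm, tops 105 mm up, own y +-55 mm, nothing between) slope back 0.35 rad; their front is 6 mm behind this point at the deck.
- ring_grip (a point): On the vertical axis of the nested control on the round white bench dryer (124 mm across, flat top 150 mm up; fixed, position and yaw vary, left or right), 161 mm up, half-way up the outer ring. Black heat ring: 56 mm across, 152 to 170 mm above the bench. Inner metal fan knob: 26 mm across, 170 to 186 mm up, same axis; turns separately, must be left as it is.
- heat_ring (a joint): Angle of the outer heat ring, rad, growing clockwise seen from above, 0 to 4.4 between its stops; the red mark is at 2.2. Turns separately from the inner knob against about 0.05 N m of friction and stays where it is left; starts between 0.1 and 0.6.
- ring_pointer (a point): Outer end of the white pointer line on top of the heat ring, 26 mm from the axis.
- red_mark (a point): Middle of the red mark on the dryer's top plate, 43 mm from the axis, 150 mm above the bench. Short black ticks go round on both sides of it.
- fan_knob (a joint): Angle of the inner metal fan knob, rad, growing clockwise seen from above; its start varies and it must keep it. Light friction (0.015 N m).
- fan_pointer (a point): Outer end of the orange line on top of the inner fan knob, 12 mm from the axis.
- bath: Closed ultrasonic cleaning bath, white with a blue lid, 110 (own x) x 160 x 107 mm high, fixed; stands where the dryer does not (left or right). Origin under its middle. Not used here; an obstacle only.
- bin_a: Green open parts bin 100 x 130 x 55 mm, loose, origin under its middle; bystander, leave alone.
- bin_b: Another green open parts bin 100 x 130 x 55 mm, loose, origin under its middle; bystander, leave alone.
- spray_can: Small can of cleaner, diameter 44 mm, 110 mm tall, loose, origin at its base; bystander, leave alone.
- brush: Cleaning brush 150 mm long, lying along own x, loose; bystander, leave alone.
- screwdriver: Blue screwdriver 160 mm long, lying along own x, loose; bystander, leave alone.

How it is judged:
By the outcome, as a careful person would: the job done as asked, in the order asked, and still so for the second after the job is handed in, with the robot touching nothing.
Of basket1, basket2, basket3 only 2 to 3 are there at a start; the rules pass over those that are not, and their reading is None.
At some moment in a run one of basket1, basket2, basket3 may be knocked a few centimetres aside while the robot is not near it.
It also fails if it takes over 210 s, if anything falls off the work surface, if the arm or the gripper's body presses on something with over 40 N, if the wrist force passes 120 N, or if a joint passes its speed limit or range.

## Robot

A 6-joint arm with a two-finger parallel gripper is mounted at the origin on the work surface. World frame = base frame: x ahead of the robot, y to its left, z up, the work surface at z = 0. Lengths are in m, angles in degrees, forces in N, time in s.
With the tool pointing down it reaches from about 0.375 to 0.9 m from the base axis. Payload 3.1 kg.
Tool frame: the origin (TCP) lies midway between the tips of the shut fingers; the grasp point (between the pads) lies bot.hold_point_z behind it (bot.hold_point_z is the distance from the TCP to the grasp point, in m); z points along the fingers, y is the direction in which the jaws open and shut (so a half turn about z gives the same grasp; the last joint's range is limited). The gripper opens to 87 mm and grips with 3 to 60 N. Pads are 19 mm wide; open, the fingers measure 117 mm over their backs; the gripper's body (75 mm by 190 mm) begins 51 mm behind the grasp point.
Start: joints at [-84.655, 30.224, 82.088, -0, 67.689, -10.227], TCP at [0.168, -0.602, 0.223] pointing down, gripper open.
Joint ranges: [-176.69, 176.69], [-43.24, 126.21], [12.49, 139.97], [-82, 262], [0, 151.66], [-163.58, 163.58]. Speed limits (degrees/s): [159.86, 159.86, 180, 180, 180, 180].

## Interface

Orientations are given as a 3x3 rotation matrix whose columns are the frame's x, y, z axes.
In Python, from rig import bot, vision, order gives the robot as it stands. The module is installed in compiled form; this text tells all that it offers.
- The arm moves only by the tool move_arm, never from a script. Its argument "moves" is a list of rows, each an object of numbers: "hand": the finger opening in mm, from 0 to 87; "x", "y", "z": the shift along the tool's x, y, z in units of 25 mm (1.0 is 25 mm); "wx", "wy", "wz": the turn, a rotation vector about the tool's x, y, z in degrees. In form: [{"hand": .., "x": .., "y": .., "z": .., "wx": .., "wy": .., "wz": ..}, ...]. A call has 1 to 20 rows; each row shifts and turns the commanded pose from where the row before left it, along the tool's axes as they then stand; what a row does not reach is not made up. A row lasts 1/10 s, in which the tool goes at most 50 mm and 8.59 degrees, less where a joint would pass 70% of its speed; a pose out of reach is approached as far as the arm can. A call is refused whole if a number of a shift passes 1 or a number of a turn 8.59, either way. A call with a gripper value outside its range is refused whole. The fingers move at their own pace and stop on an object; the grip force is fixed at half the most. Time passes only in rows, so rows that do not move let the fingers close. It gives the time, the measured TCP pose, the force and the opening at its end, in the units of the state.
- bot.read_state(): the state, without advancing time (a new reading comes with each control period).
- vision.capture(name): name is "side" or "top" or "wrist"; returns a dict with "image" (420x560x3 uint8, red, green, blue), "z_map" (420x560 float32, m along the optical axis (not along the pixel's ray), 0 where there is no reading), "fx", "fy", "cx", "cy" (pixels), "pose" (4x4, takes a point from camera to world coordinates); the wrist camera has in their place "hand_eye" (4x4, takes a point from camera to tool coordinates, whose origin is the TCP and whose axes are the flange's). Camera axes: x right, y down, z forward; pixel columns grow to the right and rows downward; lengths in m; the calibration is good to about 2 mm. A picture is of the moment at which its call begins: read the wrist's pose just before it.
- order.hand_in(): hands the job in, once; it reports no verdict.
The state is a dict: "time_s": time; "joint_positions": joint angles; "qvel": joint speeds; "tau": joint torques, N m; "position": TCP position; "tcp_rot": TCP orientation; "force": force on the tool from outside, world axes, zero at the start; "moment": the same for the moment, N m; "opening": opening from 0.0 (shut) to 1.0 (fully open).
Only numpy, scipy, OpenCV 4.12 (cv2) and the standard library are available. Lean on these libraries where they do the work, as an engineer would, in place of code of your own. Each camera call takes 0.05 s, during which the arm holds its last target.

## Working session

There is one attempt and no reset: what is moved stays moved. The work goes in short steps, Python scripts to look and compute and a tool call to move; the robot and the scene stay as the last step left them, time stands still between calls to the robot, and variables do not carry over. Pictures are saved under pics/ and viewed, and the job is handed in when it is done.

Besides the shell and the picture viewer there is one more tool, called as name(argument=value, ...), one argument or row to a line, values as JSON. move_arm: Moves the arm, as the interface text tells. Its arguments: {"type":"object","properties":{"moves":{"type":"array"}},"required":["moves"]}

```bash
mkdir -p pics; ls; python3 - <<'E'
from rig import bot, vision, order
import cv2, numpy as np
s=bot.read_state(); print(s['time_s'],s['position'],s['tcp_rot'],s['opening'],s['force'],bot.hold_point_z)
for n in ['top','side','wrist']:
    c=vision.capture(n)
    cv2.imwrite(f'pics/{n}0.png',cv2.cvtColor(c['image'],cv2.COLOR_RGB2BGR))
    np.savez(f'{n}0.npz',**c)
    print(n,c['fx'],c['fy'],c['cx'],c['cy'],np.round(c.get('pose',c.get('hand_eye')),4).tolist())
E
```

```text
pics
0.0 [ 0.1677505  -0.60129322  0.22157039] [[ 9.63284595e-01  2.68482280e-01 -2.31367174e-04]
 [ 2.68482139e-01 -9.63282219e-01  2.16956426e-03]
 [ 3.59617674e-04 -2.15202578e-03 -9.99997620e-01]] 0.9980945940087557 [ 0.02933867 -0.74309741 -0.06046271] 0.0187
top 434.8878173975793 434.8878173975793 276.55227954336146 210.39536118052163 [[-0.019, -0.9972, 0.072, 0.3989], [-0.9998, 0.0183, -0.0113, 0.01], [0.01, -0.0722, -0.9973, 1.6632], [0.0, 0.0, 0.0, 1.0]]
side 535.7050322727013 535.7050322727013 280.64009298464043 208.10247631254825 [[-0.951, -0.1922, 0.2423, 0.1384], [-0.3086, 0.6409, -0.7029, 1.1293], [-0.0202, -0.7432, -0.6688, 1.2559], [0.0, 0.0, 0.0, 1.0]]
wrist 335.2563823862887 335.2563823862887 284.4542630460378 219.24002666314365 [[0.0009, -0.9679, -0.2512, 0.0683], [1.0, 0.001, -0.0003, 0.0008], [0.0006, -0.2512, 0.9679, -0.1629], [0.0, 0.0, 0.0, 1.0]]
```

View pics/top0.png

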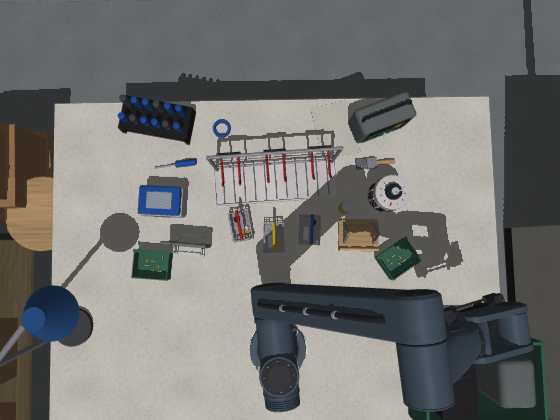

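View pics/side0.png

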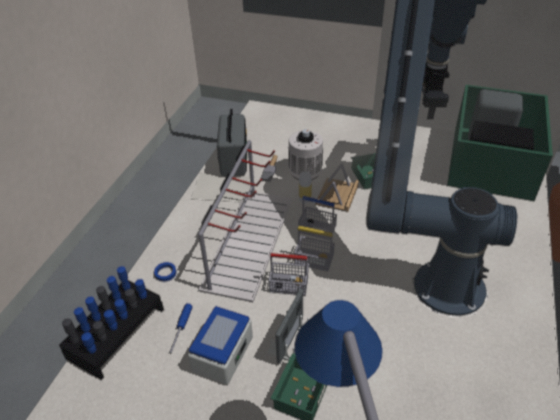

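View pics/wrist0.png

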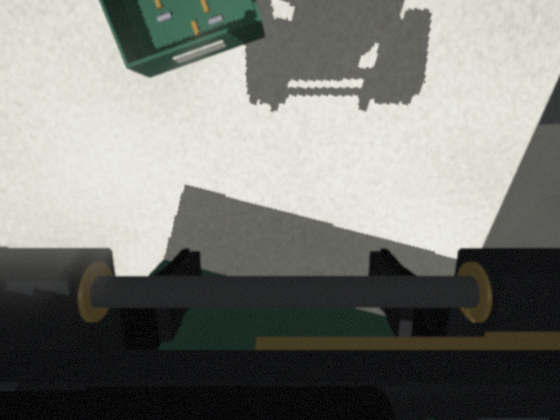

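```bash
cat > h.py <<'E'
from rig import bot, vision, order
import cv2, numpy as np
def cap(n,save=None):
    s=bot.read_state(); c=vision.capture(n)
    if n=='wrist':
        T=np.eye(4);T[:3,:3]=s['tcp_rot'];T[:3,3]=s['position'];c['pose']=T@c['hand_eye']
    if save: cv2.imwrite(f'pics/{save}.png',cv2.cvtColor(c['image'],cv2.COLOR_RGB2BGR))
    return c
def rays(c,uv):
    uv=np.atleast_2d(np.asarray(uv,float))
    d=np.c_[(uv[:,0]-c['cx'])/c['fx'],(uv[:,1]-c['cy'])/c['fy'],np.ones(len(uv))]
    return d@c['pose'][:3,:3].T
def onplane(c,uv,z):
    d=rays(c,uv);o=c['pose'][:3,3]
    return o+d*((z-o[2])/d[:,2])[:,None]
def cloud(c):
    v,u=np.mgrid[:420,:560];z=c['z_map'].astype(float).ravel()
    d=rays(c,np.c_[u.ravel(),v.ravel()])
    P=c['pose'][:3,3]+d*z[:,None];P[z<=0]=np.nan
    return P.reshape(420,560,3)
def proj(c,P):
    P=np.atleast_2d(P);q=(P-c['pose'][:3,3])@c['pose'][:3,:3]
    return np.c_[c['fx']*q[:,0]/q[:,2]+c['cx'],c['fy']*q[:,1]/q[:,2]+c['cy']]
def crop(c,u0,v0,u1,v1,k,name):
    im=cv2.cvtColor(c['image'][v0:v1,u0:u1],cv2.COLOR_RGB2BGR)
    cv2.imwrite(f'pics/{name}.png',cv2.resize(im,None,fx=k,fy=k,interpolation=cv2.INTER_CUBIC))
def load(n): return dict(np.load(n+'.npz'))
E
python3 - <<'E'
from h import *
c=load('top0')
crop(c,200,120,350,260,5,'topA'); crop(c,330,145,450,285,4,'topB'); crop(c,120,170,220,290,4,'topC')
P=cloud(c); im=c['image'].astype(int); hsv=cv2.cvtColor(c['image'],cv2.COLOR_RGB2HSV)
print('bench z',np.nanmedian(P[300:350,100:200,2]))
v,u=np.mgrid[:420,:560]
def rep(n,m,lo,hi):
    m=m&(P[...,2]>lo)&(P[...,2]<hi)
    q=P[m]; print(n,len(q),np.round(np.median(q,0),4),np.round(q.min(0),3),np.round(q.max(0),3))
H,S,V=[hsv[...,i].astype(int) for i in range(3)]
red=((H<8)|(H>172))&(S>150)&(V>90)
reg=lambda a,b,d,e:(u>=a)&(u<d)&(v>=b)&(v<e)
rep('redbar',red&reg(225,195,260,245),.1,.16)
rep('yel',(H>20)&(H<35)&(S>120)&reg(260,205,290,255),.1,.16)
rep('blue',(H>100)&(H<130)&(S>100)&reg(295,205,325,250),.1,.16)
E
```

```text
bench z 0.0007415453623138557
redbar 67 [0.4641 0.1288 0.1301] [0.414 0.116 0.12 ] [0.51  0.139 0.138]
yel 73 [0.4231 0.0064 0.1302] [0.367 0.001 0.122] [0.465 0.01  0.138]
blue 79 [ 0.4381 -0.1292  0.1307] [ 0.392 -0.136  0.123] [ 0.491 -0.123  0.137]
```

```bash
sleep 1
```

```text
(no output)
```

View pics/topA.png

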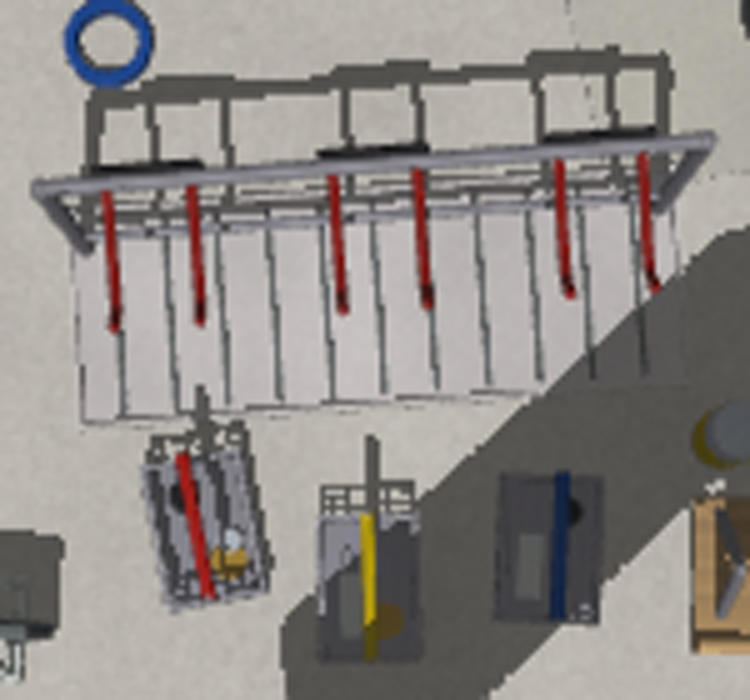

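View pics/topB.png

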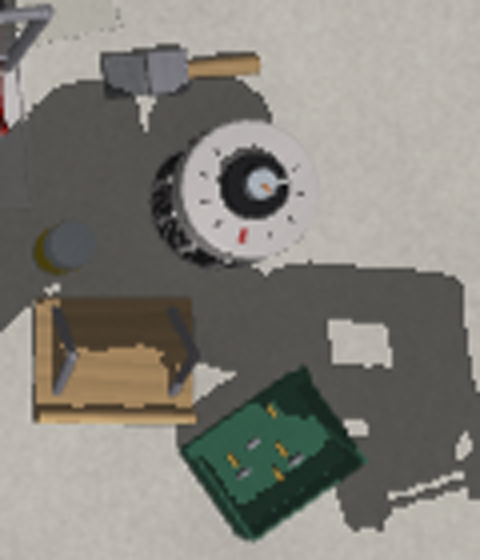

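View pics/topC.png

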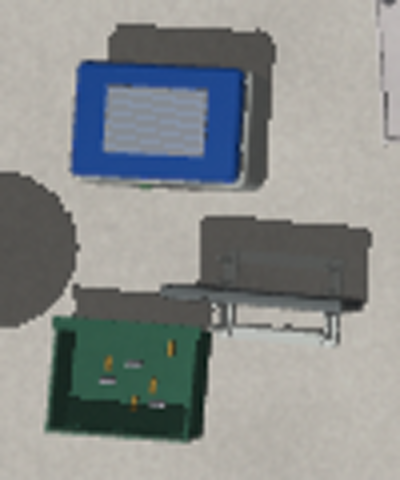

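```bash
cat >> h.py <<'E'
def masks(c):
    hsv=cv2.cvtColor(c['image'],cv2.COLOR_RGB2HSV); H,S,V=[hsv[...,i].astype(int) for i in range(3)]
    return dict(red=((H<8)|(H>172))&(S>150)&(V>60),yel=(H>20)&(H<35)&(S>120)&(V>60),blue=(H>100)&(H<130)&(S>100))
def bars(c,zc=.125,show=True):
    """bars: bars via colour mask + z_map band, cast onto the bar top plane"""
    P=cloud(c); M=masks(c); out={}
    for n in M:
        m=(M[n]&(abs(P[...,2]-zc-.003)<.02)).astype(np.uint8)
        k,l,st,_=cv2.connectedComponentsWithStats(m)
        if k<2: print(n,'none'); continue
        best=None
        for i in range(1,k):
            if st[i,4]<15: continue
            vv,uu=np.where(l==i); q=onplane(c,np.c_[uu,vv],zc+.006)[:,:2]
            (cx,cy),(w,h),a=cv2.minAreaRect(q.astype(np.float32)*1000)
            if max(w,h)<60 or max(w,h)>140: continue
            vx,vy,_,_=cv2.fitLine((q*1000).astype(np.float32),cv2.DIST_L2,0,.01,.01).ravel()
            if vx<0: vx,vy=-vx,-vy
            t=(q*1000-[cx,cy])@[vx,vy]; mid=q.mean(0)*1000
            out[n]=(cx/1000,cy/1000,np.degrees(np.arctan2(vy,vx)))
            print(n,'rect mid',round(cx,1),round(cy,1),'mean',mid.round(1),'ang',round(out[n][2],1),'len,wid',round(max(w,h)),round(min(w,h)),'z',round(float(np.nanmedian(P[vv,uu,2])),4))
    return out
E
python3 - <<'E'
from h import *
for n in ['top0','side0']:
    c=load(n); print(n); bars(c)
c=load('top0');P=cloud(c);M=masks(c);v,u=np.mgrid[:420,:560]
# prongs
m=(M['red']&(v>140)&(v<195)&(u>200)&(u<350)&(P[...,2]>.19)).astype(np.uint8)
k,l,st,ce=cv2.connectedComponentsWithStats(m)
tips=[]
for i in range(1,k):
    if st[i,4]<15: continue
    vv,uu=np.where(l==i); b=vv.max(); 
    q=P[vv,uu]; 
    sel=vv>=b-1
    tip=onplane(c,np.c_[uu[sel].mean(),b+.5],.25)[0]
    vx,vy,x0,y0=cv2.fitLine(q[:,:2].astype(np.float32),cv2.DIST_L2,0,.001,.001).ravel()
    print('prong',st[i],tip.round(4),'zs',[round(float(np.nanmean(P[j,uu[vv==j],2])),3) for j in range(b,vv.min(),-3)],np.degrees(np.arctan2(vy,vx)).round(1))
    tips.append(tip)
# rail
grey=(M['red']==0)&(v>135)&(v<170)&(u>205)&(u<345)&(abs(P[...,2]-.242)<.02)
vv,uu=np.where(grey);q=onplane(c,np.c_[uu,vv],.241)[:,:2]
vx,vy,x0,y0=cv2.fitLine(q.astype(np.float32),cv2.DIST_HUBER,0,.001,.001).ravel()
print('rail',len(q),vx,vy,x0,y0,np.degrees(np.arctan2(vy,vx)),q[np.argmin(q[:,1])],q[np.argmax(q[:,1])])
(rc,rs,ra)=cv2.minAreaRect((q*1000).astype(np.float32));print(rc,rs,ra)
E
```

```text
top0
red rect mid 462.3 127.4 mean [463.2 127.7] ang 10.3 len,wid 98 10 z 0.1301
yel rect mid 416.1 5.9 mean [420.6   6. ] ang 0.6 len,wid 99 9 z 0.1302
blue rect mid 576.9 388.9 mean [587.1 380. ] ang 76.8 len,wid 110 51 z 0.1107
blue rect mid 524.0 454.6 mean [525.1 453.8] ang 64.6 len,wid 73 38 z 0.1107
blue rect mid 512.2 373.5 mean [512.8 375.3] ang 82.6 len,wid 68 20 z 0.1096
blue rect mid 441.6 -129.2 mean [ 440.5 -129.2] ang -4.4 len,wid 99 9 z 0.1307
side0
red rect mid 461.7 134.4 mean [455.4 133.8] ang 10.6 len,wid 96 10 z 0.1288
yel rect mid 428.1 14.8 mean [429.1  14.4] ang 0.8 len,wid 80 14 z 0.1284
blue rect mid 440.6 -120.4 mean [ 437.7 -119.6] ang -3.2 len,wid 91 11 z 0.1271
prong [328 151   4  27  41] [ 0.6058 -0.1856  0.25  ] zs [0.251, 0.236, 0.235, 0.233, 0.233, 0.235, 0.233, 0.239, 0.237] 2.7
prong [311 152   4  27  43] [ 0.6035 -0.1297  0.25  ] zs [0.257, 0.239, 0.23, 0.231, 0.237, 0.233, 0.236, 0.236, 0.238] 3.1
prong [266 155   3  27  40] [0.5962 0.0202 0.25  ] zs [0.255, 0.232, 0.226, 0.231, 0.237, 0.23, 0.24, 0.241, 0.243] 3.4
prong [283 154   3  27  41] [ 0.5985 -0.0356  0.25  ] zs [0.253, 0.237, 0.228, 0.227, 0.233, 0.235, 0.233, 0.239, 0.245] 3.0
prong [237 157   4  24  37] [0.6012 0.1128 0.25  ] zs [0.231, 0.231, 0.233, 0.23, 0.232, 0.24, 0.243, 0.241] 3.3
prong [221 158   3  25  39] [0.5955 0.1673 0.25  ] zs [0.235, 0.227, 0.234, 0.236, 0.236, 0.238, 0.242, 0.242] 3.3
rail 715 0.049743216 -0.998762 0.69391716 0.022336455 -87.14874 [ 0.70848772 -0.22734556] [0.67926315 0.22352218]
(678.89453125, -1.6183624267578125) (450.3597412109375, 80.42156219482422) 89.00595092773438
```

```bash
cat >> h.py <<'E'
from scipy.spatial.transform import Rotation as Rn
def Rdown(psi):
    a=np.radians(psi);x=np.array([np.cos(a),np.sin(a),0]);z=np.array([0,0,-1.])
    return np.c_[x,np.cross(z,x),z]
def go(x,y,z,psi,s=None,R=None):
    s=s or bot.read_state(); R0=s['tcp_rot']; R1=Rdown(psi) if R is None else R
    w=Rn.from_matrix(R0.T@R1).as_rotvec(degrees=True)
    d=np.array([x,y,z])-s['position']
    print('turn',w.round(2),'| then shift units',(R1.T@d/.025).round(2))
def st():
    s=bot.read_state(); R=s['tcp_rot']
    print('t',round(s['time_s'],2),'p',s['position'].round(4),'psi',np.degrees(np.arctan2(R[1,0],R[0,0])).round(2),'tilt',np.degrees(np.arccos(-R[2,2])).round(2),'F',s['force'].round(1),'open',round(s['opening'],3)); return s
E
python3 -c "
from h import *
st();go(.4416,-.1292,.222,-4.4)"
```

```text
t 0.15 p [ 0.1678 -0.6015  0.2218] psi 15.57 tilt 0.1 F [ 0.5 -0.1  0.4] open 1.001
turn [-0.1  -0.   19.97] | then shift units [ 9.470e+00 -1.968e+01 -1.000e-02]
```

move_arm(
  moves=[
    {"hand":87,"wz":6.66},
    {"hand":87,"wz":6.66},
    {"hand":87,"wz":6.65},
  ],
)

```text
schema error: expected keys hand, x, y, z, wx, wy, wz
```

move_arm(
  moves=[
    {"hand":87,"x":0.27,"y":-0.56},
    {"hand":87,"x":0.4,"y":-0.84},
    {"hand":87,"x":0.4,"y":-0.84},
    {"hand":87,"x":0.4,"y":-0.84},
    {"hand":87,"x":0.4,"y":-0.84},
    {"hand":87,"x":0.4,"y":-0.84},
    {"hand":87,"x":0.4,"y":-0.84},
    {"hand":87,"x":0.4,"y":-0.84},
    {"hand":87,"x":0.4,"y":-0.84},
    {"hand":87,"x":0.4,"y":-0.84},
    {"hand":87,"x":0.4,"y":-0.84},
    {"hand":87,"x":0.4,"y":-0.84},
    {"hand":87,"x":0.4,"y":-0.84},
    {"hand":87,"x":0.4,"y":-0.84},
    {"hand":87,"x":0.4,"y":-0.84},
    {"hand":87,"x":0.4,"y":-0.84},
    {"hand":87,"x":0.4,"y":-0.84},
    {"hand":87,"x":0.4,"y":-0.84},
    {"hand":87,"x":0.4,"y":-0.84},
    {"hand":87,"x":0.4,"y":-0.84},
  ],
)

```text
schema error: expected keys hand, x, y, z, wx, wy, wz
```

move_arm(
  moves=[
    {"hand":87,"x":0,"y":0,"z":0,"wx":0,"wy":0,"wz":6.66},
    {"hand":87,"x":0,"y":0,"z":0,"wx":0,"wy":0,"wz":6.66},
    {"hand":87,"x":0,"y":0,"z":0,"wx":0,"wy":0,"wz":6.65},
    {"hand":87,"x":0.2,"y":-0.4,"z":0,"wx":0,"wy":0,"wz":0},
    {"hand":87,"x":0.48,"y":-1,"z":0,"wx":0,"wy":0,"wz":0},
    {"hand":87,"x":0.48,"y":-1,"z":0,"wx":0,"wy":0,"wz":0},
    {"hand":87,"x":0.48,"y":-1,"z":0,"wx":0,"wy":0,"wz":0},
    {"hand":87,"x":0.48,"y":-1,"z":0,"wx":0,"wy":0,"wz":0},
    {"hand":87,"x":0.48,"y":-1,"z":0,"wx":0,"wy":0,"wz":0},
    {"hand":87,"x":0.48,"y":-1,"z":0,"wx":0,"wy":0,"wz":0},
    {"hand":87,"x":0.48,"y":-1,"z":0,"wx":0,"wy":0,"wz":0},
    {"hand":87,"x":0.48,"y":-1,"z":0,"wx":0,"wy":0,"wz":0},
    {"hand":87,"x":0.48,"y":-1,"z":0,"wx":0,"wy":0,"wz":0},
    {"hand":87,"x":0.48,"y":-1,"z":0,"wx":0,"wy":0,"wz":0},
    {"hand":87,"x":0.48,"y":-1,"z":0,"wx":0,"wy":0,"wz":0},
    {"hand":87,"x":0.48,"y":-1,"z":0,"wx":0,"wy":0,"wz":0},
  ],
)

```text
time_s: 1.75
position: [0.3404, -0.3023, 0.2225]
tcp_rot: [[0.997, -0.074, -0.0], [-0.074, -0.997, 0.001], [-0.0, -0.001, -1.0]]
force: [0.3, -0.1, -0.8]
opening: 0.997
```

```bash
python3 -c "
from h import *
st();go(.4416,-.1292,.222,-4.4)"
```

```text
t 1.75 p [ 0.3404 -0.3023  0.2225] psi -4.23 tilt 0.04 F [ 0.3 -0.1 -0.8] open 0.997
turn [-0.04  0.01  0.17] | then shift units [ 3.5  -7.21  0.02]
```

move_arm(
  moves=[
    {"hand":87,"x":0.5,"y":-1,"z":0,"wx":0,"wy":0,"wz":0},
    {"hand":87,"x":0.5,"y":-1,"z":0,"wx":0,"wy":0,"wz":0},
    {"hand":87,"x":0.5,"y":-1,"z":0,"wx":0,"wy":0,"wz":0},
    {"hand":87,"x":0.5,"y":-1,"z":0,"wx":0,"wy":0,"wz":0},
    {"hand":87,"x":0.5,"y":-1,"z":0,"wx":0,"wy":0,"wz":0},
    {"hand":87,"x":0.5,"y":-1,"z":0,"wx":0,"wy":0,"wz":0},
    {"hand":87,"x":0.3,"y":-0.8,"z":0,"wx":0,"wy":0,"wz":0},
    {"hand":87,"x":0.2,"y":-0.48,"z":0,"wx":0,"wy":0,"wz":0},
    {"hand":87,"x":0,"y":0,"z":0,"wx":0,"wy":0,"wz":0},
    {"hand":87,"x":0,"y":0,"z":0,"wx":0,"wy":0,"wz":0},
  ],
)

```text
time_s: 2.75
position: [0.4411, -0.1297, 0.2225]
tcp_rot: [[0.997, -0.075, -0.0], [-0.075, -0.997, -0.0], [-0.0, 0.0, -1.0]]
force: [-0.1, 0.5, 0.5]
opening: 1.003
```

```bash
python3 -c "
from h import *
st();c=cap('wrist','w1');bars(c);go(.4416,-.1292,.106,-4.4);bars(cap('side','s1'))"
```

```text
t 2.75 p [ 0.4411 -0.1297  0.2225] psi -4.31 tilt 0.03 F [-0.1  0.5  0.5] open 1.003
red none
yel rect mid 436.9 4.2 mean [434.9   4.8] ang 3.0 len,wid 62 12 z 0.1304
blue rect mid 445.9 -128.9 mean [ 447.8 -129.3] ang -4.0 len,wid 99 9 z 0.1305
turn [0.02 0.01 0.03] | then shift units [ 0.02 -0.04  4.66]
yel rect mid 418.2 13.3 mean [418.9  13.3] ang 0.5 len,wid 97 12 z 0.1288
blue rect mid 443.6 -121.0 mean [ 438.  -120.5] ang -3.9 len,wid 100 12 z 0.1288
```

View pics/w1.png

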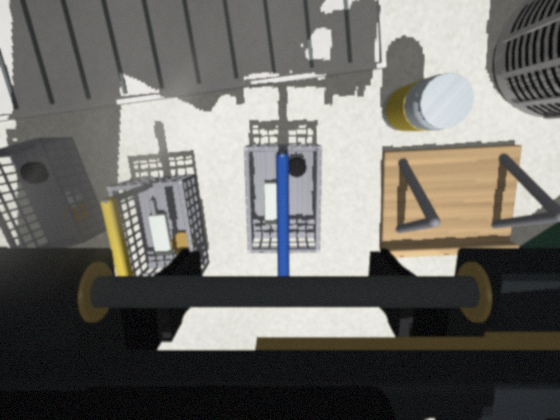

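move_arm(
  moves=[
    {"hand":87,"x":0,"y":0,"z":0.6,"wx":0,"wy":0,"wz":0},
    {"hand":87,"x":0,"y":0,"z":0.9,"wx":0,"wy":0,"wz":0},
    {"hand":87,"x":0,"y":0,"z":0.9,"wx":0,"wy":0,"wz":0},
    {"hand":87,"x":0,"y":0,"z":0.9,"wx":0,"wy":0,"wz":0},
    {"hand":87,"x":0,"y":0,"z":0.8,"wx":0,"wy":0,"wz":0},
    {"hand":87,"x":0,"y":0,"z":0.54,"wx":0,"wy":0,"wz":0},
    {"hand":87,"x":0,"y":0,"z":0,"wx":0,"wy":0,"wz":0},
    {"hand":0,"x":0,"y":0,"z":0,"wx":0,"wy":0,"wz":0},
    {"hand":0,"x":0,"y":0,"z":0,"wx":0,"wy":0,"wz":0},
    {"hand":0,"x":0,"y":0,"z":0,"wx":0,"wy":0,"wz":0},
    {"hand":0,"x":0,"y":0,"z":0,"wx":0,"wy":0,"wz":0},
    {"hand":0,"x":0,"y":0,"z":0,"wx":0,"wy":0,"wz":0},
    {"hand":0,"x":0,"y":0,"z":0,"wx":0,"wy":0,"wz":0},
    {"hand":0,"x":0,"y":0,"z":0,"wx":0,"wy":0,"wz":0},
  ],
)

```text
time_s: 4.25
position: [0.4414, -0.1296, 0.1067]
tcp_rot: [[0.997, -0.077, 0.0], [-0.077, -0.997, -0.0], [0.0, 0.0, -1.0]]
force: [0.1, 0.6, 0.4]
opening: 0.447
```

move_arm(
  moves=[
    {"hand":0,"x":0,"y":0,"z":0,"wx":0,"wy":0,"wz":0},
    {"hand":0,"x":0,"y":0,"z":0,"wx":0,"wy":0,"wz":0},
    {"hand":0,"x":0,"y":0,"z":0,"wx":0,"wy":0,"wz":0},
    {"hand":0,"x":0,"y":0,"z":0,"wx":0,"wy":0,"wz":0},
    {"hand":0,"x":0,"y":0,"z":0,"wx":0,"wy":0,"wz":0},
    {"hand":0,"x":0,"y":0,"z":0,"wx":0,"wy":0,"wz":0},
  ],
)

```text
time_s: 4.85
position: [0.4411, -0.1295, 0.1064]
tcp_rot: [[0.997, -0.077, -0.001], [-0.077, -0.997, 0.0], [-0.001, -0.0, -1.0]]
force: [-0.3, 0.9, -2.7]
opening: 0.113
```

move_arm(
  moves=[
    {"hand":0,"x":0,"y":0,"z":-0.4,"wx":0,"wy":0,"wz":0},
    {"hand":0,"x":0,"y":0,"z":-0.8,"wx":0,"wy":0,"wz":0},
    {"hand":0,"x":0,"y":0,"z":-0.9,"wx":0,"wy":0,"wz":0},
    {"hand":0,"x":0,"y":0,"z":-0.9,"wx":0,"wy":0,"wz":0},
    {"hand":0,"x":0,"y":0,"z":-0.9,"wx":0,"wy":0,"wz":0},
    {"hand":0,"x":0,"y":0,"z":-0.9,"wx":0,"wy":0,"wz":-3},
    {"hand":0,"x":0,"y":0,"z":-0.7,"wx":0,"wy":0,"wz":-6},
    {"hand":0,"x":0,"y":0,"z":-0.5,"wx":0,"wy":0,"wz":-8},
    {"hand":0,"x":0,"y":0,"z":-0.3,"wx":0,"wy":0,"wz":-8},
    {"hand":0,"x":0,"y":0,"z":0,"wx":0,"wy":0,"wz":-8},
    {"hand":0,"x":0,"y":0,"z":0,"wx":0,"wy":0,"wz":-8},
    {"hand":0,"x":0,"y":0,"z":0,"wx":0,"wy":0,"wz":-8},
    {"hand":0,"x":0,"y":0,"z":0,"wx":0,"wy":0,"wz":-8},
    {"hand":0,"x":0,"y":0,"z":0,"wx":0,"wy":0,"wz":-8},
    {"hand":0,"x":0,"y":0,"z":0,"wx":0,"wy":0,"wz":-8},
    {"hand":0,"x":0,"y":0,"z":0,"wx":0,"wy":0,"wz":-8},
    {"hand":0,"x":0,"y":0,"z":0,"wx":0,"wy":0,"wz":-8},
    {"hand":0,"x":0,"y":0,"z":0,"wx":0,"wy":0,"wz":-8},
    {"hand":0,"x":0,"y":0,"z":0,"wx":0,"wy":0,"wz":0},
    {"hand":0,"x":0,"y":0,"z":0,"wx":0,"wy":0,"wz":0},
  ],
)

```text
time_s: 6.85
position: [0.4411, -0.1294, 0.2643]
tcp_rot: [[-0.042, 0.999, -0.0], [0.999, 0.042, 0.0], [0.0, -0.0, -1.0]]
force: [-0.3, 0.6, -2.8]
opening: 0.109
```

```bash
python3 -c "
from h import *
st();c=cap('wrist','w2');cap('top','t2');cap('side','s2')
go(.5245,-.1616,.2515,92.85)"
```

```text
t 6.85 p [ 0.4411 -0.1294  0.2643] psi 92.44 tilt 0.0 F [-0.3  0.6 -2.8] open 0.109
turn [-0.   -0.   -0.33] | then shift units [-1.45  3.26  0.51]
```

View pics/w2.png

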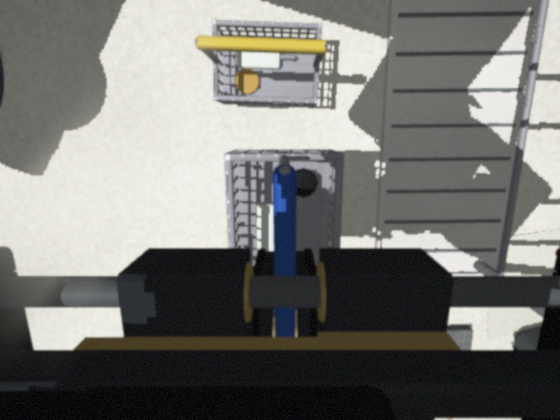

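View pics/s2.png

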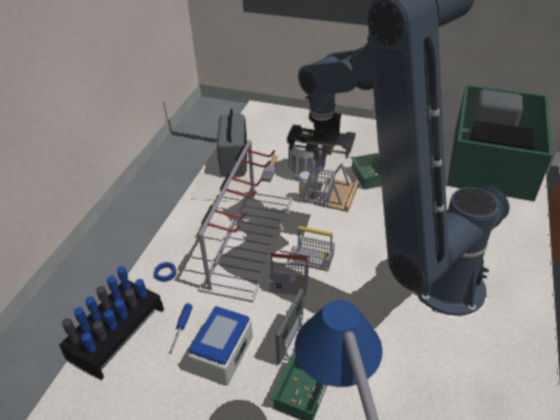

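move_arm(
  moves=[
    {"hand":0,"x":-0.25,"y":0.5,"z":0,"wx":0,"wy":0,"wz":-0.33},
    {"hand":0,"x":-0.3,"y":0.7,"z":0,"wx":0,"wy":0,"wz":0},
    {"hand":0,"x":-0.3,"y":0.7,"z":0.1,"wx":0,"wy":0,"wz":0},
    {"hand":0,"x":-0.3,"y":0.7,"z":0.2,"wx":0,"wy":0,"wz":0},
    {"hand":0,"x":-0.3,"y":0.66,"z":0.2,"wx":0,"wy":0,"wz":0},
    {"hand":0,"x":0,"y":0,"z":0,"wx":0,"wy":0,"wz":0},
    {"hand":0,"x":0,"y":0,"z":0,"wx":0,"wy":0,"wz":0},
  ],
)

```text
time_s: 7.7
position: [0.5239, -0.1613, 0.2511]
tcp_rot: [[-0.051, 0.999, -0.002], [0.999, 0.051, 0.001], [0.001, -0.002, -1.0]]
force: [-0.4, 0.5, -1.9]
opening: 0.11
```

```bash
python3 -c "
from h import *
st();c=cap('wrist','w3');t=cap('top','t3');crop(t,280,130,360,240,6,'t3c')
go(.6295,-.1563,.2515,92.85)"
```

```text
t 7.7 p [ 0.5239 -0.1613  0.2511] psi 92.9 tilt 0.13 F [-0.4  0.5 -1.9] open 0.11
turn [-0.08 -0.05  0.07] | then shift units [-0.02  4.25 -0.  ]
```

View pics/w3.png

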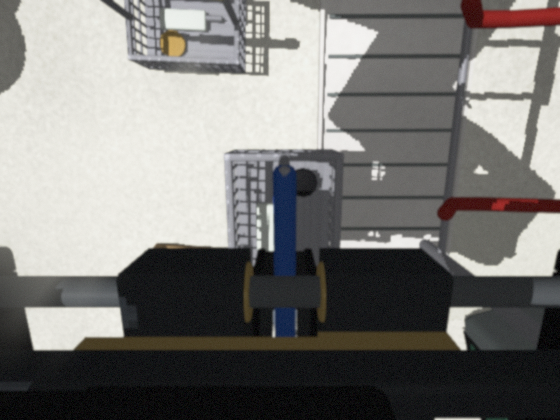

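View pics/t3.png

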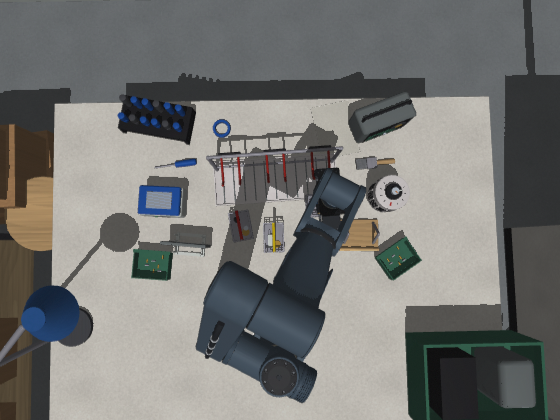

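```bash
python3 -c "
from h import *
c=cap('wrist');M=masks(c);m=M['red'].astype(np.uint8);k,l,s,_=cv2.connectedComponentsWithStats(m)
P=cloud(c)
for i in range(1,k):
  if s[i,4]<50: continue
  vv,uu=np.where(l==i);b=uu.min();sel=uu<=b+14;a=uu<b+8
  tip=onplane(c,[[b,vv[a].mean()]],.25);print(s[i],tip.round(4),np.nanmedian(P[vv[sel],uu[sel]],0).round(4),np.nanmedian(P[vv[uu>b+40],uu[uu>b+40]],0).round(4))
"
```

```text
[463   0  18  12 105] [[ 0.5947 -0.0355  0.25  ]] [ 0.5974 -0.0359  0.252 ] [nan nan nan]
[ 479    9   81   19 1210] [[ 0.6029 -0.0413  0.25  ]] [ 0.617  -0.0355  0.2305] [ 0.6409 -0.0337  0.2325]
[ 439  199  121   21 1359] [[ 0.5999 -0.1284  0.25  ]] [ 0.603  -0.1274  0.2512] [ 0.6505 -0.1254  0.2332]
  return np.nanmean(a, axis, out=out, keepdims=keepdims)
```

move_arm(
  moves=[
    {"hand":0,"x":0,"y":0.3,"z":0,"wx":0,"wy":0,"wz":0},
    {"hand":0,"x":0,"y":0.5,"z":0,"wx":0,"wy":0,"wz":0},
    {"hand":0,"x":0,"y":0.6,"z":0,"wx":0,"wy":0,"wz":0},
    {"hand":0,"x":0,"y":0.6,"z":0,"wx":0,"wy":0,"wz":0},
    {"hand":0,"x":0,"y":0.6,"z":0,"wx":0,"wy":0,"wz":0},
    {"hand":0,"x":0,"y":0.6,"z":0,"wx":0,"wy":0,"wz":0},
    {"hand":0,"x":0,"y":0.5,"z":0,"wx":0,"wy":0,"wz":0},
    {"hand":0,"x":0,"y":0.48,"z":0,"wx":0,"wy":0,"wz":0},
    {"hand":0,"x":0,"y":0,"z":0,"wx":0,"wy":0,"wz":0},
    {"hand":0,"x":0,"y":0,"z":0,"wx":0,"wy":0,"wz":0},
  ],
)

```text
time_s: 8.85
position: [0.6291, -0.1561, 0.2512]
tcp_rot: [[-0.052, 0.999, -0.001], [0.999, 0.052, 0.0], [0.0, -0.001, -1.0]]
force: [-0.5, -0.2, -3.1]
opening: 0.112
```

```bash
python3 -c "
from h import *
st();c=cap('wrist','w4');t=cap('side');crop(t,200,110,360,230,5,'s4c')
go(.628,-.1555,.2176,92.85)"
```

```text
t 8.85 p [ 0.6291 -0.1561  0.2512] psi 92.96 tilt 0.04 F [-0.5 -0.2 -3.1] open 0.112
turn [-0.05 -0.02  0.08] | then shift units [ 0.03 -0.02  1.35]
```

View pics/w4.png

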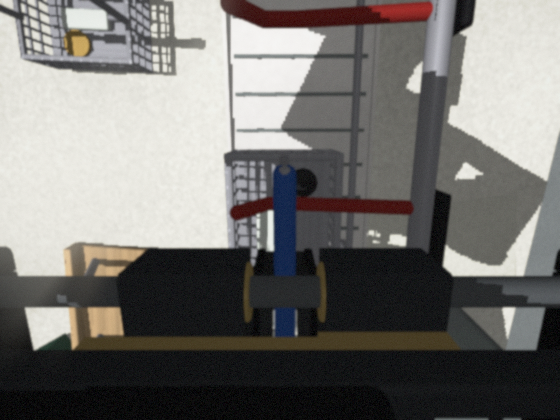

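View pics/s4c.png

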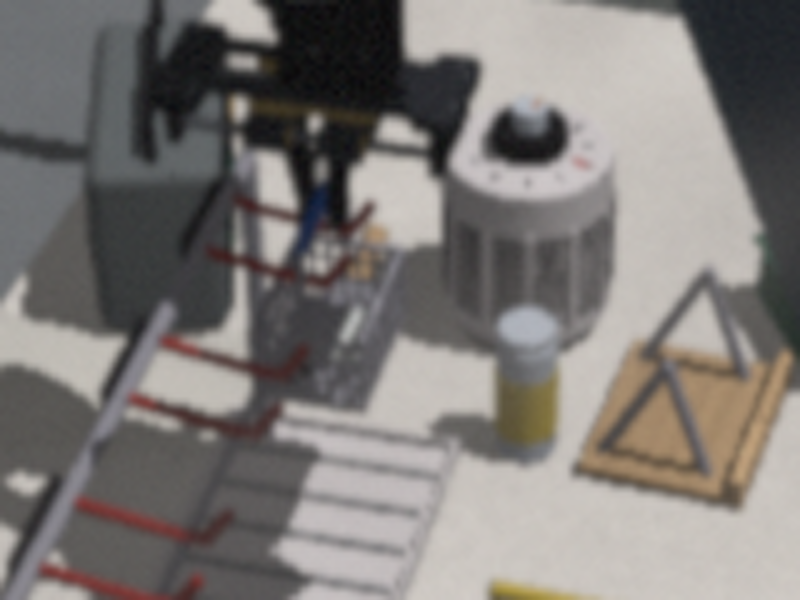

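move_arm(
  moves=[
    {"hand":0,"x":0,"y":0,"z":0.3,"wx":0,"wy":0,"wz":0},
    {"hand":0,"x":0,"y":0,"z":0.4,"wx":0,"wy":0,"wz":0},
    {"hand":0,"x":0,"y":0,"z":0.3,"wx":0,"wy":0,"wz":0},
    {"hand":0,"x":0,"y":0,"z":0.15,"wx":0,"wy":0,"wz":0},
    {"hand":0,"x":0,"y":0,"z":0.1,"wx":0,"wy":0,"wz":0},
    {"hand":0,"x":0,"y":0,"z":0.05,"wx":0,"wy":0,"wz":0},
    {"hand":0,"x":0,"y":0,"z":0,"wx":0,"wy":0,"wz":0},
  ],
)

```text
time_s: 9.65
position: [0.629, -0.1564, 0.219]
tcp_rot: [[-0.051, 0.999, 0.0], [0.999, 0.051, 0.0], [0.0, 0.0, -1.0]]
force: [-0.0, 0.6, -2.3]
opening: 0.113
```

move_arm(
  moves=[
    {"hand":0,"x":0,"y":0,"z":0.06,"wx":0,"wy":0,"wz":0},
    {"hand":0,"x":0,"y":0,"z":0.04,"wx":0,"wy":0,"wz":0},
    {"hand":0,"x":0,"y":0,"z":0,"wx":0,"wy":0,"wz":0},
    {"hand":0,"x":0,"y":0,"z":0,"wx":0,"wy":0,"wz":0},
  ],
)

```text
time_s: 10.05
position: [0.6294, -0.1565, 0.218]
tcp_rot: [[-0.051, 0.999, 0.002], [0.999, 0.051, -0.001], [-0.001, 0.002, -1.0]]
force: [-1.6, 0.3, 6.6]
opening: 0.107
```

move_arm(
  moves=[
    {"hand":45,"x":0,"y":0,"z":0,"wx":0,"wy":0,"wz":0},
    {"hand":45,"x":0,"y":0,"z":0,"wx":0,"wy":0,"wz":0},
    {"hand":45,"x":0,"y":0,"z":0,"wx":0,"wy":0,"wz":0},
    {"hand":45,"x":0,"y":0,"z":0,"wx":0,"wy":0,"wz":0},
    {"hand":45,"x":0,"y":0,"z":0,"wx":0,"wy":0,"wz":0},
    {"hand":45,"x":0,"y":0,"z":-0.4,"wx":0,"wy":0,"wz":0},
    {"hand":45,"x":0,"y":0,"z":-0.8,"wx":0,"wy":0,"wz":0},
    {"hand":45,"x":0,"y":0,"z":-0.9,"wx":0,"wy":0,"wz":0},
    {"hand":45,"x":0,"y":0,"z":-0.9,"wx":0,"wy":0,"wz":0},
    {"hand":87,"x":0,"y":0,"z":0,"wx":0,"wy":0,"wz":0},
    {"hand":87,"x":0,"y":0,"z":0,"wx":0,"wy":0,"wz":0},
  ],
)

```text
time_s: 11.15
position: [0.629, -0.1564, 0.2921]
tcp_rot: [[-0.051, 0.999, 0.001], [0.999, 0.051, -0.0], [-0.001, 0.001, -1.0]]
force: [-1.4, 0.6, 0.7]
opening: 0.625
```

```bash
python3 -c "
from h import *
st();c=cap('wrist','w5');t=cap('top','t5');s=cap('side','s5');print(bars(t));print(bars(s));crop(s,200,110,360,280,4,'s5c')
"
```

```text
t 11.15 p [ 0.629  -0.1564  0.2921] psi 92.93 tilt 0.08 F [-1.4  0.6  0.7] open 0.625
red rect mid 462.3 127.3 mean [462.  127.3] ang 10.1 len,wid 98 8 z 0.1301
yel rect mid 416.0 6.9 mean [424.7   6.1] ang -0.0 len,wid 98 7 z 0.1311
blue rect mid 517.3 438.3 mean [518.6 441.6] ang 81.5 len,wid 80 24 z 0.1101
{'red': (0.4622989196777344, 0.1273133316040039, np.float32(10.144823)), 'yel': (0.4160393981933594, 0.00689333963394165, np.float32(-0.008410841)), 'blue': (0.5172867431640625, 0.4383160705566406, np.float32(81.453804))}
yel rect mid 418.2 13.8 mean [421.9  14. ] ang 0.2 len,wid 97 7 z 0.1284
{'yel': (0.4182076721191406, 0.01381461238861084, np.float32(0.1726057))}
```

View pics/s5c.png

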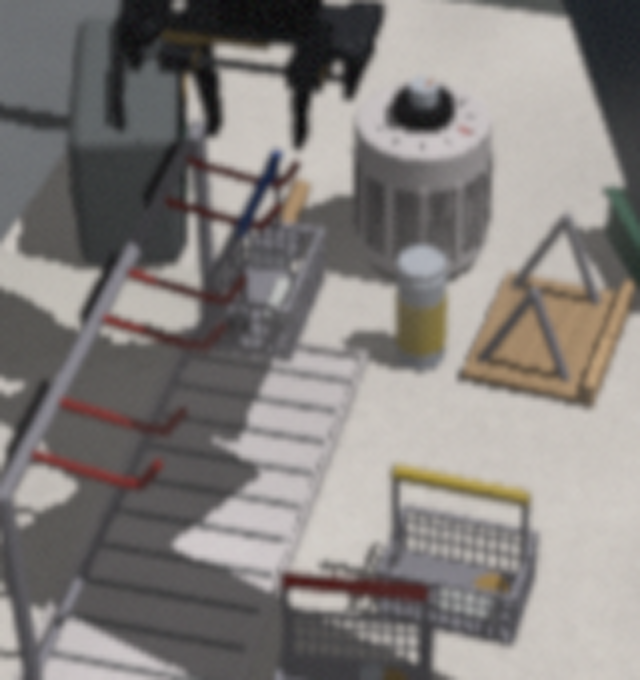

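View pics/t5.png

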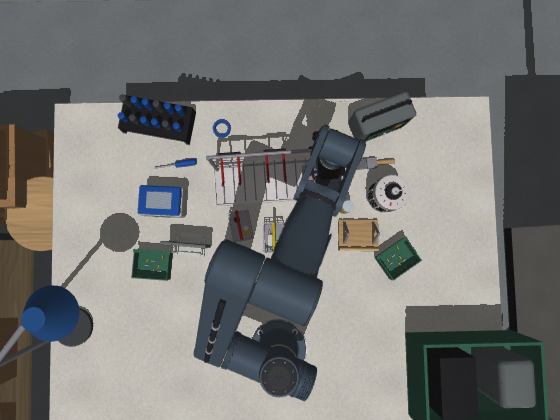

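```bash
python3 -c "
from h import *
go(.416,.006,.222,92.93)"
```

```text
turn [-0.15 -0.08  0.  ] | then shift units [ 6.91 -8.14  2.72]
```

move_arm(
  moves=[
    {"hand":87,"x":0.3,"y":-0.3,"z":0,"wx":0,"wy":0,"wz":0},
    {"hand":87,"x":0.6,"y":-0.6,"z":0,"wx":0,"wy":0,"wz":0},
    {"hand":87,"x":0.8,"y":-0.9,"z":0,"wx":0,"wy":0,"wz":0},
    {"hand":87,"x":0.8,"y":-1,"z":0,"wx":0,"wy":0,"wz":0},
    {"hand":87,"x":0.8,"y":-1,"z":0,"wx":0,"wy":0,"wz":0},
    {"hand":87,"x":0.8,"y":-1,"z":0,"wx":0,"wy":0,"wz":0},
    {"hand":87,"x":0.8,"y":-1,"z":0,"wx":0,"wy":0,"wz":0},
    {"hand":87,"x":0.8,"y":-1,"z":0.2,"wx":0,"wy":0,"wz":0},
    {"hand":87,"x":0.8,"y":-0.84,"z":0.4,"wx":0,"wy":0,"wz":0},
    {"hand":87,"x":0.41,"y":-0.5,"z":0.4,"wx":0,"wy":0,"wz":4},
    {"hand":87,"x":0,"y":0,"z":0.4,"wx":0,"wy":0,"wz":8},
    {"hand":87,"x":0,"y":0,"z":0.4,"wx":0,"wy":0,"wz":8.5},
    {"hand":87,"x":0,"y":0,"z":0.4,"wx":0,"wy":0,"wz":8.5},
    {"hand":87,"x":0,"y":0,"z":0.3,"wx":0,"wy":0,"wz":8.5},
    {"hand":87,"x":0,"y":0,"z":0.2,"wx":0,"wy":0,"wz":8.5},
    {"hand":87,"x":0,"y":0,"z":0,"wx":0,"wy":0,"wz":8.5},
    {"hand":87,"x":0,"y":0,"z":0,"wx":0,"wy":0,"wz":8.5},
    {"hand":87,"x":0,"y":0,"z":0,"wx":0,"wy":0,"wz":8.5},
    {"hand":87,"x":0,"y":0,"z":0,"wx":0,"wy":0,"wz":8.5},
    {"hand":87,"x":0,"y":0,"z":0,"wx":0,"wy":0,"wz":8.5},
  ],
)

```text
time_s: 13.3
position: [0.4157, 0.0063, 0.2236]
tcp_rot: [[0.997, 0.071, -0.002], [0.071, -0.997, 0.001], [-0.002, -0.001, -1.0]]
force: [0.3, -0.8, 1.1]
opening: 1.001
```

move_arm(
  moves=[
    {"hand":87,"x":0,"y":0,"z":0,"wx":0,"wy":0,"wz":4.43},
    {"hand":87,"x":0,"y":0,"z":0,"wx":0,"wy":0,"wz":0},
    {"hand":87,"x":0,"y":0,"z":0,"wx":0,"wy":0,"wz":0},
  ],
)

```text
time_s: 13.6
position: [0.4161, 0.0061, 0.2238]
tcp_rot: [[1.0, 0.002, -0.001], [0.002, -1.0, 0.0], [-0.001, -0.0, -1.0]]
force: [0.1, 0.7, 0.3]
opening: 1.002
```

```bash
python3 -c "
from h import *
st();c=cap('wrist','w6');t=cap('top','t6');bars(c);bars(t);bars(cap('side','s6'));go(.416,.006,.1065,0.3)
"
```

```text
t 13.6 p [0.4161 0.0061 0.2238] psi 0.11 tilt 0.06 F [0.1 0.7 0.3] open 1.002
yel rect mid 419.7 7.0 mean [421.    6.7] ang 0.5 len,wid 98 9 z 0.1305
blue none
red rect mid 462.3 127.5 mean [461.4 127.1] ang 10.3 len,wid 98 8 z 0.131
blue rect mid 551.5 371.6 mean [564.1 357.5] ang 19.1 len,wid 97 71 z 0.1103
blue rect mid 523.6 436.7 mean [521.7 438. ] ang 75.3 len,wid 92 36 z 0.1107
yel rect mid 417.6 13.8 mean [418.  14.] ang 0.4 len,wid 95 7 z 0.1276
turn [-0.01  0.02 -0.24] | then shift units [-0.02 -0.01  4.7 ]
```

View pics/w6.png

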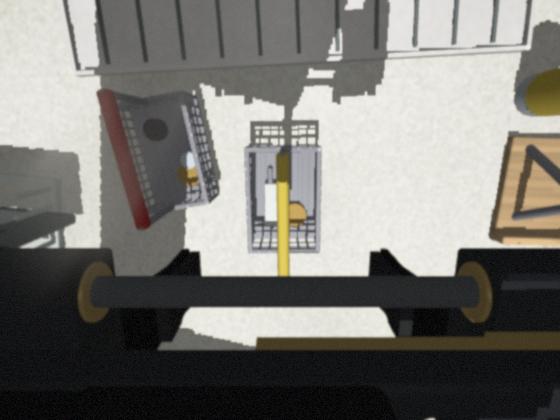

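move_arm(
  moves=[
    {"hand":87,"x":0.06,"y":0,"z":0.6,"wx":0,"wy":0,"wz":0},
    {"hand":87,"x":0,"y":0,"z":0.9,"wx":0,"wy":0,"wz":0},
    {"hand":87,"x":0,"y":0,"z":0.9,"wx":0,"wy":0,"wz":0},
    {"hand":60,"x":0,"y":0,"z":0.9,"wx":0,"wy":0,"wz":0},
    {"hand":40,"x":0,"y":0,"z":0.8,"wx":0,"wy":0,"wz":0},
    {"hand":40,"x":0,"y":0,"z":0.58,"wx":0,"wy":0,"wz":0},
    {"hand":0,"x":0,"y":0,"z":0,"wx":0,"wy":0,"wz":0},
    {"hand":0,"x":0,"y":0,"z":0,"wx":0,"wy":0,"wz":0},
    {"hand":0,"x":0,"y":0,"z":0,"wx":0,"wy":0,"wz":0},
    {"hand":0,"x":0,"y":0,"z":0,"wx":0,"wy":0,"wz":0},
    {"hand":0,"x":0,"y":0,"z":0,"wx":0,"wy":0,"wz":0},
    {"hand":0,"x":0,"y":0,"z":0,"wx":0,"wy":0,"wz":0},
    {"hand":0,"x":0,"y":0,"z":0,"wx":0,"wy":0,"wz":0},
    {"hand":0,"x":0,"y":0,"z":0,"wx":0,"wy":0,"wz":0},
    {"hand":0,"x":0,"y":0,"z":0,"wx":0,"wy":0,"wz":0},
    {"hand":0,"x":0,"y":0,"z":0,"wx":0,"wy":0,"wz":0},
  ],
)

```text
time_s: 15.35
position: [0.4182, 0.0058, 0.107]
tcp_rot: [[1.0, -0.0, -0.0], [-0.0, -1.0, 0.0], [-0.0, -0.0, -1.0]]
force: [0.6, 0.1, -0.6]
opening: 0.115
```

move_arm(
  moves=[
    {"hand":0,"x":0,"y":0,"z":-0.4,"wx":0,"wy":0,"wz":0},
    {"hand":0,"x":0,"y":0,"z":-0.8,"wx":0,"wy":0,"wz":0},
    {"hand":0,"x":0,"y":0,"z":-0.9,"wx":0,"wy":0,"wz":0},
    {"hand":0,"x":0,"y":0,"z":-0.9,"wx":0,"wy":0,"wz":0},
    {"hand":0,"x":0,"y":0,"z":-0.9,"wx":0,"wy":0,"wz":0},
    {"hand":0,"x":0,"y":0,"z":-0.9,"wx":0,"wy":0,"wz":-3},
    {"hand":0,"x":0,"y":0,"z":-0.7,"wx":0,"wy":0,"wz":-6},
    {"hand":0,"x":0,"y":0,"z":-0.5,"wx":0,"wy":0,"wz":-8},
    {"hand":0,"x":0,"y":0,"z":-0.3,"wx":0,"wy":0,"wz":-8},
    {"hand":0,"x":0,"y":0,"z":0,"wx":0,"wy":0,"wz":-8},
    {"hand":0,"x":0,"y":0,"z":0,"wx":0,"wy":0,"wz":-8},
    {"hand":0,"x":0,"y":0,"z":0,"wx":0,"wy":0,"wz":-8},
    {"hand":0,"x":0,"y":0,"z":0,"wx":0,"wy":0,"wz":-8},
    {"hand":0,"x":0,"y":0,"z":0,"wx":0,"wy":0,"wz":-8},
    {"hand":0,"x":0,"y":0,"z":0,"wx":0,"wy":0,"wz":-8},
    {"hand":0,"x":0,"y":0,"z":0,"wx":0,"wy":0,"wz":-8},
    {"hand":0,"x":0,"y":0,"z":0,"wx":0,"wy":0,"wz":-8},
    {"hand":0,"x":0,"y":0,"z":0,"wx":0,"wy":0,"wz":-4},
    {"hand":0,"x":0,"y":0,"z":0,"wx":0,"wy":0,"wz":0},
    {"hand":0,"x":0,"y":0,"z":0,"wx":0,"wy":0,"wz":0},
  ],
)

```text
time_s: 17.35
position: [0.4179, 0.0058, 0.2642]
tcp_rot: [[-0.051, 0.999, -0.001], [0.999, 0.051, 0.0], [0.0, -0.001, -1.0]]
force: [0.7, -0.5, -2.7]
opening: 0.111
```

```bash
python3 -c "
from h import *
st();go(.5165,-.0115,.2525,92.85)"
```

```text
t 17.35 p [0.4179 0.0058 0.2642] psi 92.91 tilt 0.07 F [ 0.7 -0.5 -2.7] open 0.111
turn [-0.06 -0.02  0.06] | then shift units [-0.89  3.91  0.47]
```

move_arm(
  moves=[
    {"hand":0,"x":-0.1,"y":0.4,"z":0,"wx":0,"wy":0,"wz":0},
    {"hand":0,"x":-0.2,"y":0.7,"z":0,"wx":0,"wy":0,"wz":0},
    {"hand":0,"x":-0.2,"y":0.8,"z":0.1,"wx":0,"wy":0,"wz":0},
    {"hand":0,"x":-0.2,"y":0.8,"z":0.17,"wx":0,"wy":0,"wz":0},
    {"hand":0,"x":-0.1,"y":0.7,"z":0.2,"wx":0,"wy":0,"wz":0},
    {"hand":0,"x":-0.09,"y":0.51,"z":0,"wx":0,"wy":0,"wz":0},
    {"hand":0,"x":0,"y":0,"z":0,"wx":0,"wy":0,"wz":0},
    {"hand":0,"x":0,"y":0,"z":0,"wx":0,"wy":0,"wz":0},
  ],
)

```text
time_s: 18.15
position: [0.5167, -0.0112, 0.2526]
tcp_rot: [[-0.052, 0.999, -0.001], [0.999, 0.052, 0.0], [0.0, -0.001, -1.0]]
force: [-0.9, 0.7, -2.1]
opening: 0.114
```

```bash
cat >> h.py <<'E'
def tips(c):
    M=masks(c);m=M['red'].astype(np.uint8);k,l,s,_=cv2.connectedComponentsWithStats(m);P=cloud(c)
    for i in range(1,k):
        if s[i,4]<50: continue
        vv,uu=np.where(l==i);b=uu.min();a=uu<b+8
        print('tip',s[i],onplane(c,[[b,vv[a].mean()]],.25).round(4),np.nanmedian(P[vv[a],uu[a]],0).round(4))
E
python3 -c "
from h import *
st();tips(cap('wrist','w7'));go(.6215,-.0062,.2525,92.85)"
```

```text
t 18.15 p [ 0.5167 -0.0112  0.2526] psi 93.0 tilt 0.08 F [-0.9  0.7 -2.1] open 0.114
tip [ 458    0  102   29 1527] [[0.5864 0.1132 0.25  ]] [0.5878 0.113  0.2506]
tip [ 216   18   75   23 1020] [[0.4805 0.0973 0.25  ]] [0.4601 0.1267 0.1305]
tip [158  32  34  17 363] [[0.4545 0.0928 0.25  ]] [0.4149 0.1194 0.1306]
tip [ 435  199  125   21 1379] [[0.5916 0.0213 0.25  ]] [0.5934 0.0215 0.2511]
tip [458 418  34   2  56] [[ 0.6265 -0.1047  0.25  ]] [ 0.5945 -0.0578  0.2983]
turn [-0.09 -0.02  0.15] | then shift units [-0.01  4.22  0.01]
```

View pics/w7.png

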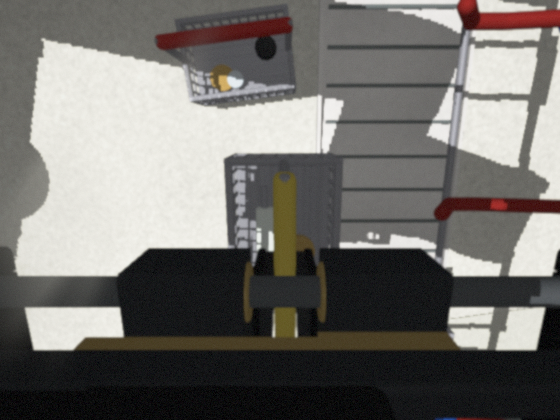

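move_arm(
  moves=[
    {"hand":0,"x":0,"y":0.3,"z":0,"wx":0,"wy":0,"wz":0},
    {"hand":0,"x":0,"y":0.5,"z":0,"wx":0,"wy":0,"wz":0},
    {"hand":0,"x":0,"y":0.6,"z":0,"wx":0,"wy":0,"wz":0},
    {"hand":0,"x":0,"y":0.6,"z":0,"wx":0,"wy":0,"wz":0},
    {"hand":0,"x":0,"y":0.6,"z":0,"wx":0,"wy":0,"wz":0},
    {"hand":0,"x":0,"y":0.6,"z":0,"wx":0,"wy":0,"wz":0},
    {"hand":0,"x":0,"y":0.5,"z":0,"wx":0,"wy":0,"wz":0},
    {"hand":0,"x":0,"y":0.45,"z":0,"wx":0,"wy":0,"wz":0},
    {"hand":0,"x":0,"y":0,"z":0,"wx":0,"wy":0,"wz":0},
    {"hand":0,"x":0,"y":0,"z":0.3,"wx":0,"wy":0,"wz":0},
    {"hand":0,"x":0,"y":0,"z":0.4,"wx":0,"wy":0,"wz":0},
    {"hand":0,"x":0,"y":0,"z":0.3,"wx":0,"wy":0,"wz":0},
    {"hand":0,"x":0,"y":0,"z":0.2,"wx":0,"wy":0,"wz":0},
    {"hand":0,"x":0,"y":0,"z":0.1,"wx":0,"wy":0,"wz":0},
    {"hand":0,"x":0,"y":0,"z":0.05,"wx":0,"wy":0,"wz":0},
    {"hand":0,"x":0,"y":0,"z":0,"wx":0,"wy":0,"wz":0},
  ],
)

```text
time_s: 19.8
position: [0.6208, -0.006, 0.2192]
tcp_rot: [[-0.052, 0.999, 0.0], [0.999, 0.052, -0.0], [-0.0, 0.0, -1.0]]
force: [0.7, -0.2, -2.3]
opening: 0.107
```

```bash
python3 -c "
from h import *
st();c=cap('wrist','w8')"
```

```text
t 19.8 p [ 0.6208 -0.006   0.2192] psi 93.0 tilt 0.01 F [ 0.7 -0.2 -2.3] open 0.107
```

View pics/w8.png

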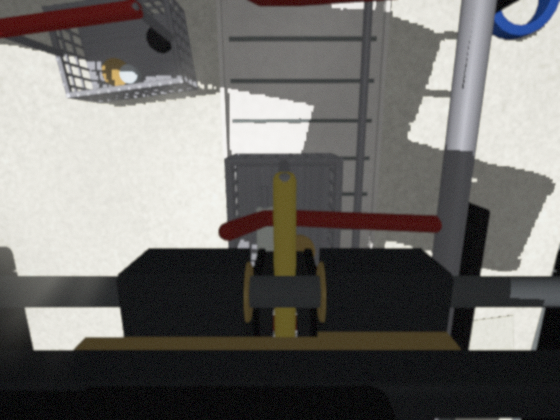

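move_arm(
  moves=[
    {"hand":0,"x":0,"y":0,"z":0.06,"wx":0,"wy":0,"wz":0},
    {"hand":0,"x":0,"y":0,"z":0.05,"wx":0,"wy":0,"wz":0},
    {"hand":0,"x":0,"y":0,"z":0,"wx":0,"wy":0,"wz":0},
  ],
)

```text
time_s: 20.15
position: [0.6213, -0.006, 0.2186]
tcp_rot: [[-0.053, 0.999, 0.002], [0.999, 0.053, -0.001], [-0.001, 0.002, -1.0]]
force: [-3.2, -0.3, 6.4]
opening: 0.111
```

move_arm(
  moves=[
    {"hand":45,"x":0,"y":0,"z":0,"wx":0,"wy":0,"wz":0},
    {"hand":45,"x":0,"y":0,"z":0,"wx":0,"wy":0,"wz":0},
    {"hand":45,"x":0,"y":0,"z":0,"wx":0,"wy":0,"wz":0},
    {"hand":45,"x":0,"y":0,"z":0,"wx":0,"wy":0,"wz":0},
    {"hand":45,"x":0,"y":0,"z":0,"wx":0,"wy":0,"wz":0},
    {"hand":45,"x":0,"y":0,"z":-0.4,"wx":0,"wy":0,"wz":0},
    {"hand":45,"x":0,"y":0,"z":-0.8,"wx":0,"wy":0,"wz":0},
    {"hand":45,"x":0,"y":0,"z":-0.9,"wx":0,"wy":0,"wz":0},
    {"hand":45,"x":0,"y":0,"z":-0.9,"wx":0,"wy":0,"wz":0},
    {"hand":87,"x":0,"y":0,"z":0,"wx":0,"wy":0,"wz":0},
    {"hand":87,"x":0,"y":0,"z":0,"wx":0,"wy":0,"wz":0},
  ],
)

```text
time_s: 21.25
position: [0.6209, -0.0059, 0.2919]
tcp_rot: [[-0.052, 0.999, 0.001], [0.999, 0.052, -0.0], [-0.0, 0.001, -1.0]]
force: [0.0, 0.5, -0.2]
opening: 0.624
```

```bash
python3 -c "
from h import *
st();t=cap('top','t9');s=cap('side','s9');bars(t);crop(s,200,110,360,280,4,'s9c')
go(.462,.127,.222,93)"
```

```text
t 21.25 p [ 0.6209 -0.0059  0.2919] psi 93.0 tilt 0.08 F [ 0.   0.5 -0.2] open 0.624
red rect mid 474.9 129.6 mean [477.1 129.9] ang 10.8 len,wid 73 8 z 0.1307
blue rect mid 563.2 461.2 mean [569.3 462.9] ang -4.5 len,wid 87 34 z 0.1106
blue rect mid 541.9 347.0 mean [536.6 350.3] ang -11.9 len,wid 81 38 z 0.1098
turn [-0.12 -0.03  0.  ] | then shift units [ 5.64 -6.03  2.73]
```

View pics/s9c.png

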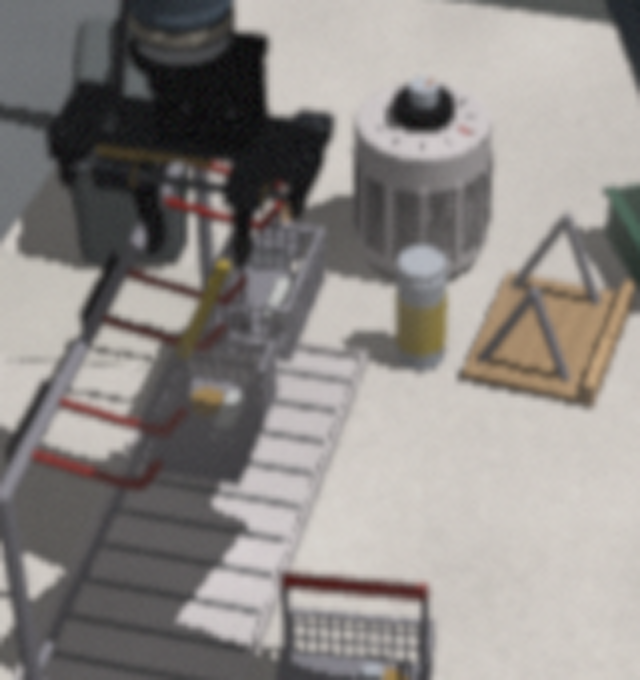

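move_arm(
  moves=[
    {"hand":87,"x":0.2,"y":-0.4,"z":0,"wx":0,"wy":0,"wz":0},
    {"hand":87,"x":0.5,"y":-0.8,"z":0,"wx":0,"wy":0,"wz":0},
    {"hand":87,"x":0.8,"y":-0.9,"z":0,"wx":0,"wy":0,"wz":0},
    {"hand":87,"x":0.9,"y":-0.9,"z":0,"wx":0,"wy":0,"wz":0},
    {"hand":87,"x":0.9,"y":-0.9,"z":0,"wx":0,"wy":0,"wz":0},
    {"hand":87,"x":0.9,"y":-0.9,"z":0,"wx":0,"wy":0,"wz":0},
    {"hand":87,"x":0.8,"y":-0.8,"z":0.2,"wx":0,"wy":0,"wz":0},
    {"hand":87,"x":0.64,"y":-0.43,"z":0.4,"wx":0,"wy":0,"wz":0},
    {"hand":87,"x":0,"y":0,"z":0.4,"wx":0,"wy":0,"wz":6.3},
    {"hand":87,"x":0,"y":0,"z":0.4,"wx":0,"wy":0,"wz":8.5},
    {"hand":87,"x":0,"y":0,"z":0.4,"wx":0,"wy":0,"wz":8.5},
    {"hand":87,"x":0,"y":0,"z":0.4,"wx":0,"wy":0,"wz":8.5},
    {"hand":87,"x":0,"y":0,"z":0.3,"wx":0,"wy":0,"wz":8.5},
    {"hand":87,"x":0,"y":0,"z":0.2,"wx":0,"wy":0,"wz":8.5},
    {"hand":87,"x":0,"y":0,"z":0,"wx":0,"wy":0,"wz":8.5},
    {"hand":87,"x":0,"y":0,"z":0,"wx":0,"wy":0,"wz":8.5},
    {"hand":87,"x":0,"y":0,"z":0,"wx":0,"wy":0,"wz":8.5},
    {"hand":87,"x":0,"y":0,"z":0,"wx":0,"wy":0,"wz":8.5},
    {"hand":87,"x":0,"y":0,"z":0,"wx":0,"wy":0,"wz":0},
    {"hand":87,"x":0,"y":0,"z":0,"wx":0,"wy":0,"wz":0},
  ],
)

```text
time_s: 23.35
position: [0.4618, 0.1271, 0.2234]
tcp_rot: [[0.984, 0.18, -0.002], [0.18, -0.984, -0.0], [-0.002, -0.0, -1.0]]
force: [0.4, -0.1, 0.6]
opening: 1.0
```

```bash
python3 -c "
from h import *
st();c=cap('wrist','w10');t=cap('top','t10');bars(c);bars(t);go(.462,.1275,.1065,10.2)
"
```

```text
t 23.35 p [0.4618 0.1271 0.2234] psi 10.39 tilt 0.09 F [ 0.4 -0.1  0.6] open 1.0
red rect mid 465.0 129.4 mean [466.8 129.7] ang 10.2 len,wid 98 9 z 0.1306
blue rect mid 574.4 464.8 mean [577.7 462.9] ang 4.7 len,wid 61 25 z 0.1102
blue rect mid 530.1 375.9 mean [535.4 371.5] ang -53.4 len,wid 135 78 z 0.1102
turn [-0.01  0.04  0.13] | then shift units [-0.01 -0.02  4.68]
```

View pics/w10.png

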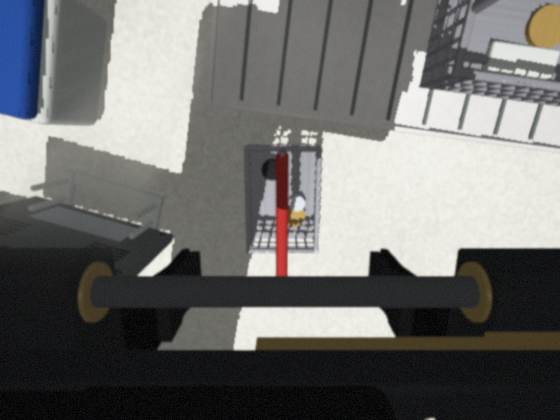

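move_arm(
  moves=[
    {"hand":50,"x":0.03,"y":0,"z":0.3,"wx":0,"wy":0,"wz":0},
    {"hand":50,"x":0,"y":0,"z":0.6,"wx":0,"wy":0,"wz":0},
    {"hand":50,"x":0,"y":0,"z":0.8,"wx":0,"wy":0,"wz":0},
    {"hand":50,"x":0,"y":0,"z":0.9,"wx":0,"wy":0,"wz":0},
    {"hand":50,"x":0,"y":0,"z":0.9,"wx":0,"wy":0,"wz":0},
    {"hand":50,"x":0,"y":0,"z":0.7,"wx":0,"wy":0,"wz":0},
    {"hand":50,"x":0,"y":0,"z":0.46,"wx":0,"wy":0,"wz":0},
    {"hand":0,"x":0,"y":0,"z":0,"wx":0,"wy":0,"wz":0},
    {"hand":0,"x":0,"y":0,"z":0,"wx":0,"wy":0,"wz":0},
    {"hand":0,"x":0,"y":0,"z":0,"wx":0,"wy":0,"wz":0},
    {"hand":0,"x":0,"y":0,"z":0,"wx":0,"wy":0,"wz":0},
    {"hand":0,"x":0,"y":0,"z":0,"wx":0,"wy":0,"wz":0},
    {"hand":0,"x":0,"y":0,"z":0,"wx":0,"wy":0,"wz":0},
    {"hand":0,"x":0,"y":0,"z":0,"wx":0,"wy":0,"wz":0},
    {"hand":0,"x":0,"y":0,"z":0,"wx":0,"wy":0,"wz":0},
    {"hand":0,"x":0,"y":0,"z":0,"wx":0,"wy":0,"wz":0},
    {"hand":0,"x":0,"y":0,"z":0,"wx":0,"wy":0,"wz":0},
  ],
)

```text
time_s: 25.15
position: [0.4638, 0.1275, 0.1077]
tcp_rot: [[0.984, 0.177, 0.001], [0.177, -0.984, 0.001], [0.001, -0.0, -1.0]]
force: [0.3, 3.3, 6.0]
opening: 0.116
```

move_arm(
  moves=[
    {"hand":0,"x":0,"y":0,"z":-0.4,"wx":0,"wy":0,"wz":0},
    {"hand":0,"x":0,"y":0,"z":-0.8,"wx":0,"wy":0,"wz":0},
    {"hand":0,"x":0,"y":0,"z":-0.9,"wx":0,"wy":0,"wz":0},
    {"hand":0,"x":0,"y":0,"z":-0.9,"wx":0,"wy":0,"wz":0},
    {"hand":0,"x":0,"y":0,"z":-0.9,"wx":0,"wy":0,"wz":0},
    {"hand":0,"x":0,"y":0,"z":-0.9,"wx":0,"wy":0,"wz":-3},
    {"hand":0,"x":0,"y":0,"z":-0.7,"wx":0,"wy":0,"wz":-6},
    {"hand":0,"x":0,"y":0,"z":-0.5,"wx":0,"wy":0,"wz":-8},
    {"hand":0,"x":0,"y":0,"z":-0.3,"wx":0,"wy":0,"wz":-8},
    {"hand":0,"x":0,"y":0,"z":0,"wx":0,"wy":0,"wz":-8},
    {"hand":0,"x":0,"y":0,"z":0,"wx":0,"wy":0,"wz":-8},
    {"hand":0,"x":0,"y":0,"z":0,"wx":0,"wy":0,"wz":-8},
    {"hand":0,"x":0,"y":0,"z":0,"wx":0,"wy":0,"wz":-8},
    {"hand":0,"x":0,"y":0,"z":0,"wx":0,"wy":0,"wz":-8},
    {"hand":0,"x":0,"y":0,"z":0,"wx":0,"wy":0,"wz":-8},
    {"hand":0,"x":0,"y":0,"z":0,"wx":0,"wy":0,"wz":-6},
    {"hand":0,"x":0,"y":0,"z":0,"wx":0,"wy":0,"wz":-3.65},
    {"hand":0,"x":0,"y":0,"z":0,"wx":0,"wy":0,"wz":0},
    {"hand":0,"x":0,"y":0,"z":0,"wx":0,"wy":0,"wz":0},
  ],
)

```text
time_s: 27.05
position: [0.463, 0.1268, 0.2646]
tcp_rot: [[-0.048, 0.999, -0.001], [0.999, 0.048, -0.001], [-0.0, -0.001, -1.0]]
force: [0.2, -0.6, -2.2]
opening: 0.112
```

```bash
python3 -c "
from h import *
st();cap('wrist','w11');go(.5085,.1385,.253,92.85)"
```

```text
t 27.05 p [0.463  0.1268 0.2646] psi 92.77 tilt 0.07 F [ 0.2 -0.6 -2.2] open 0.112
turn [-0.05  0.02 -0.07] | then shift units [0.37 1.83 0.47]
```

View pics/w11.png

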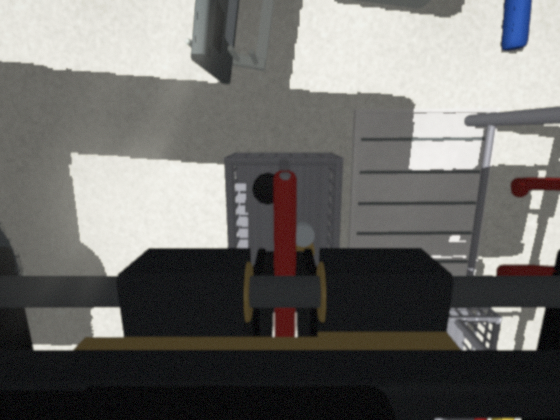

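move_arm(
  moves=[
    {"hand":0,"x":0.07,"y":0.3,"z":0.07,"wx":0,"wy":0,"wz":0},
    {"hand":0,"x":0.1,"y":0.5,"z":0.1,"wx":0,"wy":0,"wz":0},
    {"hand":0,"x":0.1,"y":0.6,"z":0.2,"wx":0,"wy":0,"wz":0},
    {"hand":0,"x":0.1,"y":0.43,"z":0.1,"wx":0,"wy":0,"wz":0},
    {"hand":0,"x":0,"y":0,"z":0,"wx":0,"wy":0,"wz":0},
    {"hand":0,"x":0,"y":0,"z":0,"wx":0,"wy":0,"wz":0},
  ],
)

```text
time_s: 27.7
position: [0.5087, 0.1387, 0.2525]
tcp_rot: [[-0.05, 0.999, -0.002], [0.999, 0.05, -0.0], [-0.0, -0.002, -1.0]]
force: [0.2, -0.7, -2.9]
opening: 0.114
```

```bash
python3 -c "
from h import *
st();tips(cap('wrist','w12'));go(.6125,.1435,.253,92.85)"
```

```text
t 27.7 p [0.5087 0.1387 0.2525] psi 92.87 tilt 0.1 F [ 0.2 -0.7 -2.9] open 0.114
tip [ 274  172   22  104 2064] [[0.5024 0.1605 0.25  ]] [0.5045 0.1678 0.2756]
tip [ 435  199  125   21 1361] [[0.5835 0.1711 0.25  ]] [0.5852 0.1714 0.2509]
tip [275 308  20  29 507] [[0.5053 0.1048 0.25  ]] [0.5072 0.1208 0.2757]
tip [458 418  32   2  54] [[0.6181 0.0452 0.25  ]] [0.5864 0.092  0.2981]
turn [-0.1   0.    0.01] | then shift units [-0.02  4.17 -0.02]
```

move_arm(
  moves=[
    {"hand":0,"x":0,"y":0.3,"z":0,"wx":0,"wy":0,"wz":0},
    {"hand":0,"x":0,"y":0.5,"z":0,"wx":0,"wy":0,"wz":0},
    {"hand":0,"x":0,"y":0.6,"z":0,"wx":0,"wy":0,"wz":0},
    {"hand":0,"x":0,"y":0.6,"z":0,"wx":0,"wy":0,"wz":0},
    {"hand":0,"x":0,"y":0.6,"z":0,"wx":0,"wy":0,"wz":0},
    {"hand":0,"x":0,"y":0.6,"z":0,"wx":0,"wy":0,"wz":0},
    {"hand":0,"x":0,"y":0.5,"z":0,"wx":0,"wy":0,"wz":0},
    {"hand":0,"x":0,"y":0.43,"z":0,"wx":0,"wy":0,"wz":0},
    {"hand":0,"x":0,"y":0,"z":0,"wx":0,"wy":0,"wz":0},
    {"hand":0,"x":0,"y":0,"z":0.3,"wx":0,"wy":0,"wz":0},
    {"hand":0,"x":0,"y":0,"z":0.4,"wx":0,"wy":0,"wz":0},
    {"hand":0,"x":0,"y":0,"z":0.3,"wx":0,"wy":0,"wz":0},
    {"hand":0,"x":0,"y":0,"z":0.2,"wx":0,"wy":0,"wz":0},
    {"hand":0,"x":0,"y":0,"z":0.1,"wx":0,"wy":0,"wz":0},
    {"hand":0,"x":0,"y":0,"z":0.05,"wx":0,"wy":0,"wz":0},
    {"hand":0,"x":0,"y":0,"z":0,"wx":0,"wy":0,"wz":0},
  ],
)

```text
time_s: 29.35
position: [0.6119, 0.1438, 0.2194]
tcp_rot: [[-0.05, 0.999, 0.0], [0.999, 0.05, -0.0], [-0.0, 0.0, -1.0]]
force: [0.7, 0.7, -2.7]
opening: 0.111
```

```bash
python3 -c "
from h import *
st();c=cap('wrist','w13')"
```

```text
t 29.35 p [0.6119 0.1438 0.2194] psi 92.85 tilt 0.01 F [ 0.7  0.7 -2.7] open 0.111
```

View pics/w13.png

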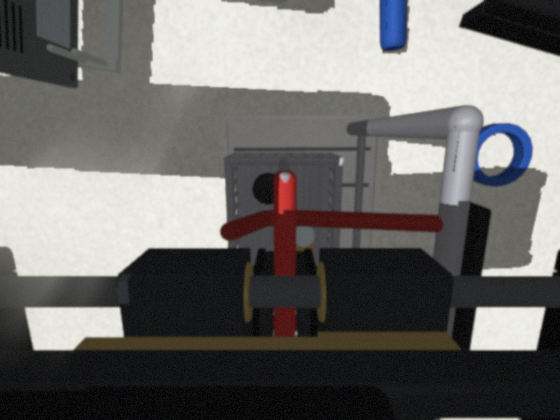

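Prong runs under the red bar (bar col 285, prong tip at 225,231). Lower the last bit and let go.

move_arm(
  moves=[
    {"hand":0,"x":0,"y":0,"z":0.06,"wx":0,"wy":0,"wz":0},
    {"hand":0,"x":0,"y":0,"z":0.05,"wx":0,"wy":0,"wz":0},
    {"hand":0,"x":0,"y":0,"z":0,"wx":0,"wy":0,"wz":0},
  ],
)

```text
time_s: 29.7
position: [0.6125, 0.1438, 0.219]
tcp_rot: [[-0.05, 0.999, 0.003], [0.999, 0.05, 0.0], [-0.0, 0.003, -1.0]]
force: [-2.5, -0.2, 6.6]
opening: 0.11
```

move_arm(
  moves=[
    {"hand":45,"x":0,"y":0,"z":0,"wx":0,"wy":0,"wz":0},
    {"hand":45,"x":0,"y":0,"z":0,"wx":0,"wy":0,"wz":0},
    {"hand":45,"x":0,"y":0,"z":0,"wx":0,"wy":0,"wz":0},
    {"hand":45,"x":0,"y":0,"z":0,"wx":0,"wy":0,"wz":0},
    {"hand":45,"x":0,"y":0,"z":0,"wx":0,"wy":0,"wz":0},
    {"hand":45,"x":0,"y":0,"z":-0.4,"wx":0,"wy":0,"wz":0},
    {"hand":45,"x":0,"y":0,"z":-0.8,"wx":0,"wy":0,"wz":0},
    {"hand":45,"x":0,"y":0,"z":-0.9,"wx":0,"wy":0,"wz":0},
    {"hand":45,"x":0,"y":0,"z":-0.9,"wx":0,"wy":0,"wz":0},
    {"hand":45,"x":0,"y":0,"z":-0.3,"wx":0,"wy":0,"wz":0},
    {"hand":45,"x":0,"y":0,"z":0,"wx":0,"wy":0,"wz":0},
  ],
)

```text
time_s: 30.8
position: [0.6127, 0.1439, 0.3008]
tcp_rot: [[-0.05, 0.999, 0.004], [0.999, 0.05, 0.0], [0.0, 0.004, -1.0]]
force: [0.7, 0.1, -1.3]
opening: 0.521
```

```bash
cat > cov.py <<'E'
from h import *
c=load('top0');P=cloud(c);v,u=np.mgrid[:420,:560]
# cover top edge: z .125-.16 in drainer region
m=(u>150)&(u<225)&(v>225)&(v<260)&(P[...,2]>.125)&(P[...,2]<.155)
vv,uu=np.where(m);q=onplane(c,np.c_[uu,vv],.142)[:,:2]
print('cover top',len(q),cv2.minAreaRect((q*1000).astype(np.float32)),q.mean(0))
print(P[m].mean(0))
# easel
m=(u>335)&(u<382)&(v>215)&(v<255)
hsv=cv2.cvtColor(c['image'],cv2.COLOR_RGB2HSV)
w=m&(hsv[...,0]>8)&(hsv[...,0]<24)&(hsv[...,1]>70)
vv,uu=np.where(w);print('wood',np.c_[uu,vv].min(0),np.c_[uu,vv].max(0))
for r in range(216,254,1):
    row=w[r]; 
    if row.sum()>5: print(r,np.nonzero(row)[0][[0,-1]],np.round(np.nanmedian(P[r][row],0),4))
E
python3 cov.py; python3 -c "
from h import *
st();s=cap('side','s14');crop(s,180,110,340,290,4,'s14c')"
```

```text
cover top 161 ((396.6302795410156, 322.3354797363281), (157.8184814453125, 12.156244277954102), 83.94676971435547) [0.39676811 0.32378954]
[0.39676855 0.32377842 0.14202401]
wood [339 219] [378 250]
220 [339 377] [ 0.4758 -0.319   0.0128]
221 [339 377] [ 0.472  -0.3184  0.0126]
222 [339 377] [ 0.4682 -0.3177  0.0129]
223 [339 377] [ 0.4642 -0.3196  0.0125]
224 [339 377] [ 0.4605 -0.3161  0.0123]
225 [339 377] [ 0.4567 -0.319   0.0134]
226 [339 377] [ 0.4529 -0.3153  0.0128]
227 [339 377] [ 0.4491 -0.3174  0.0139]
228 [339 373] [ 0.4452 -0.3169  0.0138]
229 [339 374] [ 0.4414 -0.3165  0.0119]
230 [339 374] [ 0.4375 -0.3159  0.0142]
231 [339 375] [ 0.4338 -0.3186  0.0138]
232 [339 375] [ 0.4301 -0.3192  0.0125]
233 [339 376] [ 0.4262 -0.3177  0.0124]
234 [339 376] [ 0.4224 -0.3176  0.0131]
235 [339 375] [ 0.4187 -0.3188  0.0126]
236 [339 374] [ 0.4149 -0.3174  0.0134]
237 [339 374] [ 0.4112 -0.3121  0.0128]
238 [339 377] [ 0.4073 -0.3157  0.0129]
239 [339 377] [ 0.4036 -0.3154  0.0122]
240 [339 377] [ 0.3998 -0.3165  0.0113]
241 [339 377] [ 0.396  -0.3156  0.0125]
242 [339 377] [ 0.3922 -0.3159  0.0119]
243 [339 377] [ 0.3885 -0.3122  0.0136]
244 [339 377] [ 0.3847 -0.3137  0.0133]
245 [339 377] [ 0.3809 -0.3151  0.013 ]
246 [339 377] [ 0.3771 -0.3158  0.0135]
247 [339 377] [ 0.3733 -0.3144  0.0132]
248 [339 378] [ 0.3699 -0.3125  0.0291]
249 [339 378] [ 0.3662 -0.3122  0.0286]
250 [339 378] [ 0.3624 -0.3122  0.0293]
t 30.8 p [0.6127 0.1439 0.3008] psi 92.86 tilt 0.21 F [ 0.7  0.1 -1.3] open 0.521
```

View pics/s14c.png

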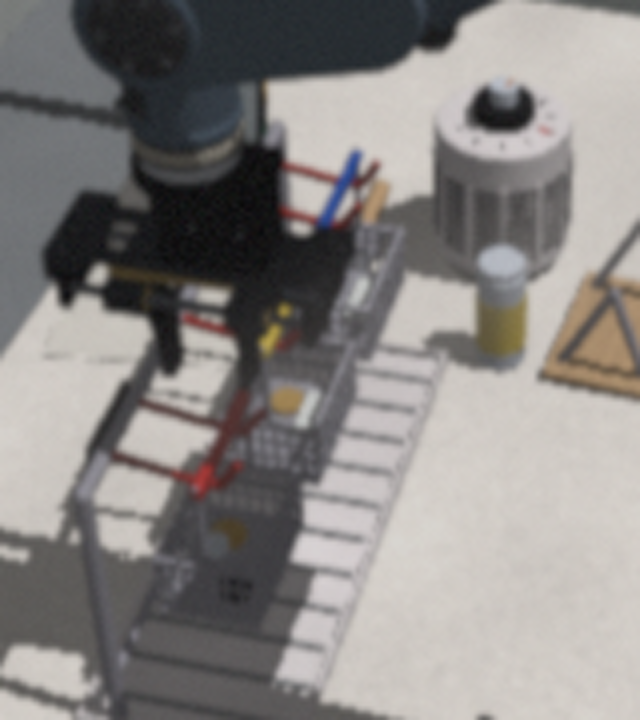

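```bash
python3 -c "
from h import *
go(.35,-.31,.28,92.86)"
```

```text
turn [ 0.04  0.   -0.  ] | then shift units [-17.61 -11.37   0.77]
```

move_arm(
  moves=[
    {"hand":45,"x":-0.3,"y":-0.3,"z":0,"wx":0,"wy":0,"wz":0},
    {"hand":45,"x":-0.6,"y":-0.6,"z":0,"wx":0,"wy":0,"wz":0},
    {"hand":45,"x":-0.9,"y":-0.6,"z":0,"wx":0,"wy":0,"wz":0},
    {"hand":45,"x":-1,"y":-0.6,"z":0,"wx":0,"wy":0,"wz":0},
    {"hand":45,"x":-1,"y":-0.6,"z":0,"wx":0,"wy":0,"wz":0},
    {"hand":45,"x":-1,"y":-0.6,"z":0,"wx":0,"wy":0,"wz":0},
    {"hand":45,"x":-1,"y":-0.6,"z":0,"wx":0,"wy":0,"wz":0},
    {"hand":45,"x":-1,"y":-0.6,"z":0,"wx":0,"wy":0,"wz":0},
    {"hand":45,"x":-1,"y":-0.6,"z":0,"wx":0,"wy":0,"wz":0},
    {"hand":45,"x":-1,"y":-0.6,"z":0,"wx":0,"wy":0,"wz":0},
    {"hand":45,"x":-1,"y":-0.6,"z":0,"wx":0,"wy":0,"wz":0},
    {"hand":45,"x":-1,"y":-0.6,"z":0,"wx":0,"wy":0,"wz":0},
    {"hand":45,"x":-1,"y":-0.6,"z":0,"wx":0,"wy":0,"wz":0},
    {"hand":45,"x":-1,"y":-0.6,"z":0,"wx":0,"wy":0,"wz":0},
    {"hand":45,"x":-1,"y":-0.6,"z":0,"wx":0,"wy":0,"wz":0},
    {"hand":45,"x":-1,"y":-0.6,"z":0,"wx":0,"wy":0,"wz":0},
    {"hand":45,"x":-1,"y":-0.6,"z":0,"wx":0,"wy":0,"wz":0},
    {"hand":45,"x":-1,"y":-0.6,"z":0.2,"wx":0,"wy":0,"wz":0},
    {"hand":45,"x":-0.8,"y":-0.6,"z":0.3,"wx":0,"wy":0,"wz":0},
    {"hand":45,"x":0,"y":-0.3,"z":0.27,"wx":0,"wy":0,"wz":0},
  ],
)

```text
time_s: 32.85
position: [0.3474, -0.3116, 0.2785]
tcp_rot: [[-0.047, 0.999, -0.001], [0.999, 0.047, 0.001], [0.001, -0.001, -1.0]]
force: [0.1, -0.3, -0.4]
opening: 0.517
```

move_arm(
  moves=[
    {"hand":45,"x":0,"y":0,"z":0,"wx":0,"wy":0,"wz":6},
    {"hand":45,"x":0,"y":0,"z":0,"wx":0,"wy":0,"wz":8.5},
    {"hand":45,"x":0,"y":0,"z":0,"wx":0,"wy":0,"wz":8.5},
    {"hand":45,"x":0,"y":0,"z":0,"wx":0,"wy":0,"wz":8.5},
    {"hand":45,"x":0,"y":0,"z":0,"wx":0,"wy":0,"wz":8.5},
    {"hand":45,"x":0,"y":0,"z":0,"wx":0,"wy":0,"wz":8.5},
    {"hand":45,"x":0,"y":0,"z":0,"wx":0,"wy":0,"wz":8.5},
    {"hand":45,"x":0,"y":0,"z":0,"wx":0,"wy":0,"wz":8.5},
    {"hand":45,"x":0,"y":0,"z":0,"wx":0,"wy":0,"wz":8.5},
    {"hand":45,"x":0,"y":0,"z":0,"wx":0,"wy":0,"wz":8.5},
    {"hand":45,"x":0,"y":0,"z":0,"wx":0,"wy":0,"wz":8.5},
    {"hand":45,"x":0,"y":0,"z":0,"wx":0,"wy":0,"wz":1.86},
    {"hand":45,"x":0,"y":0,"z":0,"wx":0,"wy":0,"wz":0},
    {"hand":45,"x":0,"y":0,"z":0,"wx":0,"wy":0,"wz":0},
  ],
)

```text
time_s: 34.25
position: [0.3487, -0.3087, 0.2792]
tcp_rot: [[1.0, 0.001, -0.001], [0.001, -1.0, 0.002], [-0.001, -0.002, -1.0]]
force: [0.2, -0.7, -0.0]
opening: 0.514
```

```bash
python3 -c "
from h import *
st();c=cap('wrist','w15');np.savez('w15.npz',**c)
t=cap('top','t15');np.savez('t15.npz',**t);s=cap('side','s15')"
```

```text
t 34.25 p [ 0.3487 -0.3087  0.2792] psi 0.06 tilt 0.11 F [ 0.2 -0.7 -0. ] open 0.514
```

View pics/w15.png

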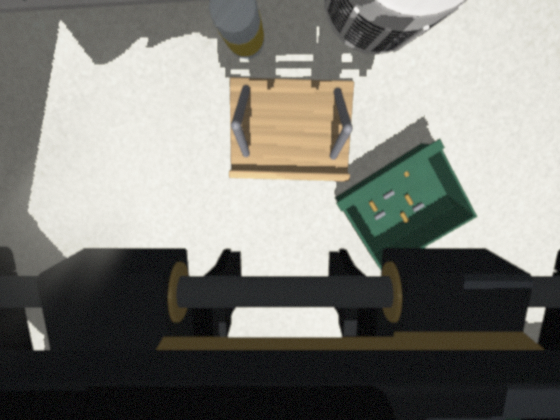

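View pics/s15.png

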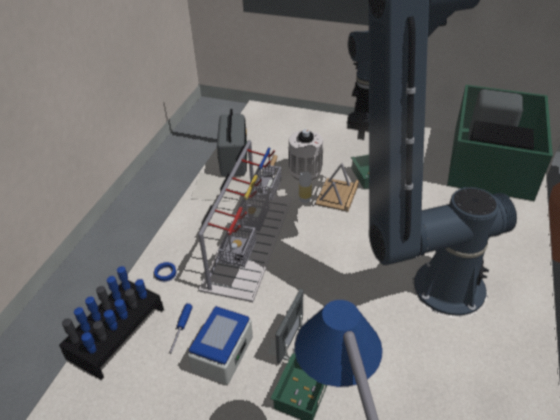

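View pics/t15.png

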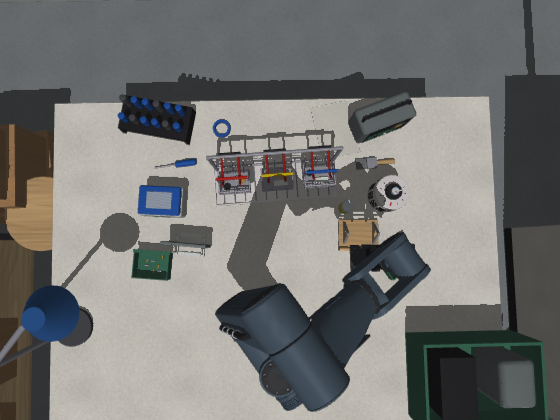

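```bash
python3 -c "
from h import *
c=load('w15');crop(c,215,65,365,190,5,'w15c')
t=load('t15');crop(t,200,140,350,220,5,'t15c')
P=cloud(c)
for u in (250,290,330):
  print(u,[(v,P[v,u].round(4).tolist()) for v in range(155,184,2)])
"
```

```text
250 [(155, [0.389, -0.2652, 0.0118]), (157, [0.3866, -0.2653, 0.0132]), (159, [0.384, -0.2651, 0.0126]), (161, [0.3816, -0.2652, 0.0136]), (163, [0.3791, -0.2651, 0.0136]), (165, [0.3765, -0.2649, 0.0121]), (167, [0.3739, -0.2648, 0.0118]), (169, [0.3716, -0.265, 0.0142]), (171, [0.3707, -0.2664, 0.0281]), (173, [0.3687, -0.2667, 0.0319]), (175, [0.3658, -0.2664, 0.0288]), (177, [0.3633, -0.2662, 0.0283]), (179, [0.3569, -0.2632, -0.0003]), (181, [0.3545, -0.2633, 0.001]), (183, [0.3517, -0.2631, 0.0005])]
290 [(155, [0.3891, -0.3157, 0.0124]), (157, [0.3867, -0.3157, 0.0137]), (159, [0.3842, -0.3157, 0.013]), (161, [0.3817, -0.3157, 0.0131]), (163, [0.3791, -0.3158, 0.0123]), (165, [0.3766, -0.3158, 0.0125]), (167, [0.3743, -0.3158, 0.0142]), (169, [0.3716, -0.3158, 0.0125]), (171, [0.3701, -0.3157, 0.0221]), (173, [0.3683, -0.3156, 0.028]), (175, [0.3659, -0.3156, 0.0287]), (177, [0.3635, -0.3156, 0.0292]), (179, [0.3609, -0.3157, 0.0276]), (181, [0.3547, -0.3161, 0.0017]), (183, [0.3518, -0.3161, 0.0004])]
330 [(155, [0.3897, -0.3652, 0.0194]), (157, [0.387, -0.3657, 0.0167]), (159, [0.3843, -0.3663, 0.0128]), (161, [0.3817, -0.3664, 0.0125]), (163, [0.3794, -0.3662, 0.0142]), (165, [0.3768, -0.3665, 0.0133]), (167, [0.3744, -0.3664, 0.0148]), (169, [0.3717, -0.3667, 0.0126]), (171, [0.3692, -0.3667, 0.0133]), (173, [0.3685, -0.3648, 0.0283]), (175, [0.3662, -0.3648, 0.0295]), (177, [0.3637, -0.3649, 0.0292]), (179, [0.3611, -0.3651, 0.0285]), (181, [0.3548, -0.3688, 0.0018]), (183, [0.352, -0.369, 0.0007])]
```

View pics/w15c.png

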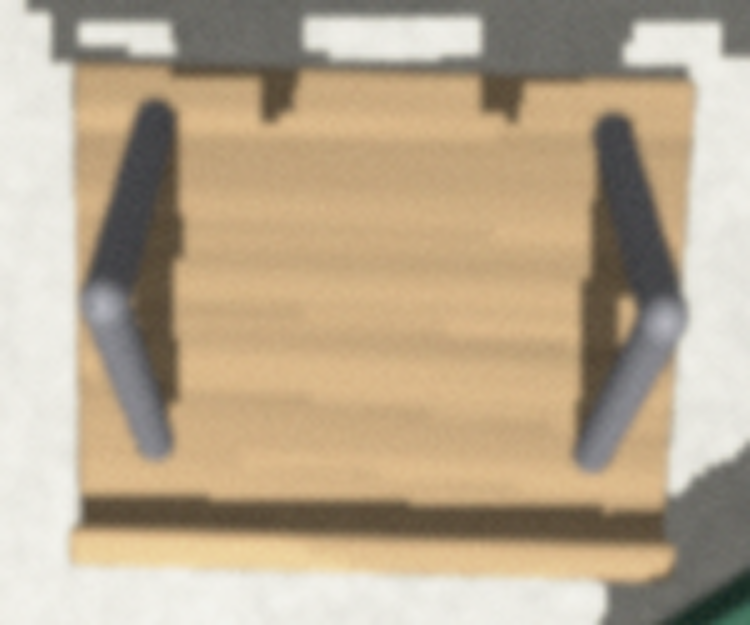

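View pics/t15c.png

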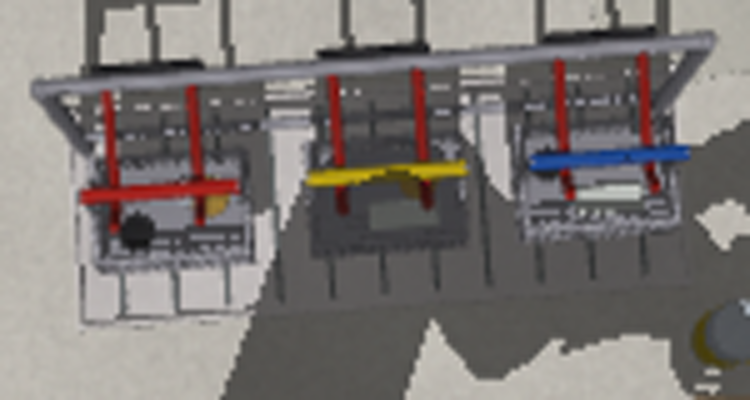

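```bash
python3 -c "
from h import *
c=load('w15')
f=lambda x,y:(215+(x+.5)/5-.5,65+(y+.5)/5-.5)
A=onplane(c,[f(75,530),f(370,537),f(665,546)],.028);print('lip back top',A.round(4).tolist())
B=onplane(c,[f(75,565),f(620,580)],.028);print('lip front',B.round(4).tolist())
R=onplane(c,[f(157,460),f(589,470)],.012);print('rod front base',R.round(4).tolist())
T=onplane(c,[f(102,300),f(662,318)],.103);print('rod tops',T.round(4).tolist())
for X in (A[[0,2]],B,R,T):
  d=X[0]-X[1];print(np.degrees(np.arctan2(-d[0],d[1])).round(2),(X.mean(0)).round(4),np.linalg.norm(d))
D=onplane(c,[f(82,500),f(665,510)],.012);print('deck sides',D.round(4).tolist())
"

```

```text
lip back top [[0.3711, -0.2413, 0.028], [0.3695, -0.3139, 0.028], [0.3675, -0.3866, 0.028]]
lip front [[0.3625, -0.241, 0.028], [0.3591, -0.3759, 0.028]]
rod front base [[0.387, -0.2601, 0.012], [0.3847, -0.3694, 0.012]]
rod tops [[0.4241, -0.2607, 0.103], [0.4209, -0.3699, 0.103]]
-1.42 [ 0.3693 -0.3139  0.028 ] 0.1453261405931366
-1.45 [ 0.3608 -0.3084  0.028 ] 0.13493823615309758
-1.18 [ 0.3858 -0.3147  0.012 ] 0.10931099492865379
-1.66 [ 0.4225 -0.3153  0.103 ] 0.10921302773188096
deck sides [[0.3769, -0.2407, 0.012], [0.3747, -0.3891, 0.012]]
```

move_arm(
  moves=[
    {"hand":50,"x":0.3,"y":-0.3,"z":0,"wx":0,"wy":0,"wz":0},
    {"hand":50,"x":0.4,"y":-0.7,"z":0,"wx":0,"wy":0,"wz":0},
    {"hand":50,"x":0.4,"y":-1,"z":0,"wx":0,"wy":0,"wz":0},
    {"hand":50,"x":0.4,"y":-1,"z":0,"wx":0,"wy":0,"wz":0},
    {"hand":50,"x":0.4,"y":-1,"z":0,"wx":0,"wy":0,"wz":0},
    {"hand":50,"x":0.4,"y":-1,"z":0,"wx":0,"wy":0,"wz":0},
    {"hand":50,"x":0.4,"y":-1,"z":0,"wx":0,"wy":0,"wz":0},
    {"hand":50,"x":0.4,"y":-1,"z":0,"wx":0,"wy":0,"wz":0},
    {"hand":50,"x":0.4,"y":-1,"z":0,"wx":0,"wy":0,"wz":0},
    {"hand":50,"x":0.4,"y":-1,"z":0,"wx":0,"wy":0,"wz":0},
    {"hand":50,"x":0.4,"y":-1,"z":0,"wx":0,"wy":0,"wz":0},
    {"hand":50,"x":0.3,"y":-1,"z":0,"wx":0,"wy":0,"wz":0},
    {"hand":50,"x":0.2,"y":-1,"z":0,"wx":0,"wy":0,"wz":0},
    {"hand":50,"x":0,"y":-1,"z":0,"wx":0,"wy":0,"wz":0},
    {"hand":50,"x":-0.1,"y":-1,"z":0,"wx":0,"wy":0,"wz":0},
    {"hand":50,"x":-0.2,"y":-1,"z":0,"wx":0,"wy":0,"wz":0},
    {"hand":50,"x":-0.3,"y":-1,"z":0,"wx":0,"wy":0,"wz":0},
    {"hand":50,"x":-0.3,"y":-1,"z":0,"wx":0,"wy":0,"wz":0},
    {"hand":50,"x":-0.4,"y":-1,"z":0,"wx":0,"wy":0,"wz":0},
    {"hand":50,"x":-0.4,"y":-1,"z":0,"wx":0,"wy":0,"wz":0},
  ],
)

```text
time_s: 36.4
position: [0.426, 0.1668, 0.2798]
tcp_rot: [[1.0, 0.0, -0.0], [0.0, -1.0, 0.0], [-0.0, -0.0, -1.0]]
force: [0.7, 0.3, -0.4]
opening: 0.576
```

```bash
python3 -c "
from h import *
st();go(.3966,.3223,.25,0)"
```

```text
t 36.4 p [0.426  0.1668 0.2798] psi 0.01 tilt 0.02 F [ 0.7  0.3 -0.4] open 0.576
turn [-0.02  0.01  0.01] | then shift units [-1.18 -6.22  1.19]
```

move_arm(
  moves=[
    {"hand":50,"x":-0.2,"y":-1,"z":0.1,"wx":0,"wy":0,"wz":0},
    {"hand":50,"x":-0.2,"y":-1,"z":0.2,"wx":0,"wy":0,"wz":0},
    {"hand":50,"x":-0.2,"y":-1,"z":0.2,"wx":0,"wy":0,"wz":0},
    {"hand":50,"x":-0.2,"y":-1,"z":0.2,"wx":0,"wy":0,"wz":0},
    {"hand":50,"x":-0.2,"y":-1,"z":0.2,"wx":0,"wy":0,"wz":0},
    {"hand":50,"x":-0.18,"y":-0.8,"z":0.2,"wx":0,"wy":0,"wz":0},
    {"hand":50,"x":0,"y":-0.42,"z":0.1,"wx":0,"wy":0,"wz":-5},
    {"hand":50,"x":0,"y":0,"z":0,"wx":0,"wy":0,"wz":-8},
    {"hand":50,"x":0,"y":0,"z":0,"wx":0,"wy":0,"wz":-8.5},
    {"hand":50,"x":0,"y":0,"z":0,"wx":0,"wy":0,"wz":-8.5},
    {"hand":50,"x":0,"y":0,"z":0,"wx":0,"wy":0,"wz":-8.5},
    {"hand":50,"x":0,"y":0,"z":0,"wx":0,"wy":0,"wz":-8.5},
    {"hand":50,"x":0,"y":0,"z":0,"wx":0,"wy":0,"wz":-8.5},
    {"hand":50,"x":0,"y":0,"z":0,"wx":0,"wy":0,"wz":-8.5},
    {"hand":50,"x":0,"y":0,"z":0,"wx":0,"wy":0,"wz":-8.5},
    {"hand":50,"x":0,"y":0,"z":0,"wx":0,"wy":0,"wz":-8},
    {"hand":50,"x":0,"y":0,"z":0,"wx":0,"wy":0,"wz":-3.5},
    {"hand":50,"x":0,"y":0,"z":0,"wx":0,"wy":0,"wz":0},
    {"hand":50,"x":0,"y":0,"z":0,"wx":0,"wy":0,"wz":0},
  ],
)

```text
time_s: 38.3
position: [0.3969, 0.321, 0.2498]
tcp_rot: [[0.106, 0.994, -0.0], [0.994, -0.106, 0.0], [0.0, -0.0, -1.0]]
force: [-0.3, 0.5, -0.4]
opening: 0.574
```

```bash
python3 -c "
from h import *
st();c=cap('wrist','w16');go(.3966,.3223,.111,84)
P=cloud(c);m=(P[...,2]>.125)&(P[...,2]<.155)
m[:, :150]=0;m[:,400:]=0
k,l,s,_=cv2.connectedComponentsWithStats(m.astype(np.uint8))
i=1+np.argmax(s[1:,4]);vv,uu=np.where(l==i);q=onplane(c,np.c_[uu,vv],.142)[:,:2]
print(len(q),cv2.minAreaRect((q*1000).astype(np.float32)),q[np.argmax(q[:,1])])"
```

```text
t 38.3 p [0.3969 0.321  0.2498] psi 83.94 tilt 0.01 F [-0.3  0.5 -0.4] open 0.574
turn [-0.01 -0.   -0.05] | then shift units [ 0.05 -0.02  5.55]
2402 ((398.47247314453125, 336.052978515625), (135.56289672851562, 11.736538887023926), 83.66881561279297) [0.40240733 0.40377938]
```

View pics/w16.png

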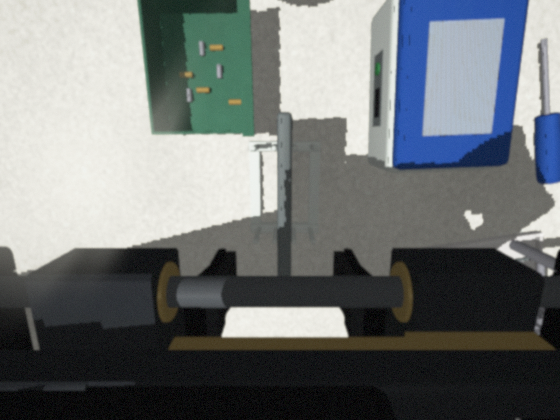

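move_arm(
  moves=[
    {"hand":50,"x":0.1,"y":0,"z":0.4,"wx":0,"wy":0,"wz":0.2},
    {"hand":50,"x":0,"y":0,"z":0.8,"wx":0,"wy":0,"wz":0},
    {"hand":50,"x":0,"y":0,"z":0.9,"wx":0,"wy":0,"wz":0},
    {"hand":50,"x":0,"y":0,"z":0.9,"wx":0,"wy":0,"wz":0},
    {"hand":50,"x":0,"y":0,"z":0.9,"wx":0,"wy":0,"wz":0},
    {"hand":50,"x":0,"y":0,"z":0.8,"wx":0,"wy":0,"wz":0},
    {"hand":50,"x":0,"y":0,"z":0.6,"wx":0,"wy":0,"wz":0},
    {"hand":50,"x":0,"y":0,"z":0.25,"wx":0,"wy":0,"wz":0},
    {"hand":50,"x":0,"y":0,"z":0,"wx":0,"wy":0,"wz":0},
    {"hand":0,"x":0,"y":0,"z":0,"wx":0,"wy":0,"wz":0},
    {"hand":0,"x":0,"y":0,"z":0,"wx":0,"wy":0,"wz":0},
    {"hand":0,"x":0,"y":0,"z":0,"wx":0,"wy":0,"wz":0},
    {"hand":0,"x":0,"y":0,"z":0,"wx":0,"wy":0,"wz":0},
    {"hand":0,"x":0,"y":0,"z":0,"wx":0,"wy":0,"wz":0},
    {"hand":0,"x":0,"y":0,"z":0,"wx":0,"wy":0,"wz":0},
    {"hand":0,"x":0,"y":0,"z":0,"wx":0,"wy":0,"wz":0},
    {"hand":0,"x":0,"y":0,"z":0,"wx":0,"wy":0,"wz":0},
    {"hand":0,"x":0,"y":0,"z":0,"wx":0,"wy":0,"wz":0},
  ],
)

```text
time_s: 40.15
position: [0.3975, 0.3232, 0.1113]
tcp_rot: [[0.108, 0.994, 0.0], [0.994, -0.108, 0.0], [0.0, 0.0, -1.0]]
force: [-0.4, 0.5, 3.6]
opening: 0.137
```

```bash
python3 -c "
from h import *
st();c=cap('side');crop(c,230,260,400,420,4,'s17c')"
```

```text
t 40.15 p [0.3975 0.3232 0.1113] psi 83.79 tilt 0.01 F [-0.4  0.5  3.6] open 0.137
```

View pics/s17c.png

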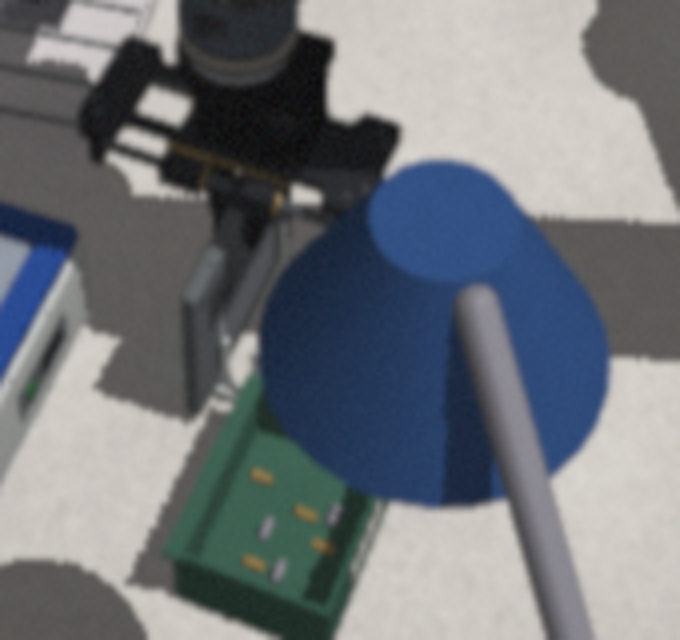

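```bash
cat >> h.py <<'E'
YE=np.radians(-1.4); XE=np.array([np.cos(YE),np.sin(YE),0]); YEv=np.array([-np.sin(YE),np.cos(YE),0])
FOOT=np.array([.3793,-.3145,.012])
def easelpose(th=.35,along=0.,back=0.,L=.0993):
    z=-np.sin(th)*XE-np.cos(th)*np.array([0,0,1.]); x=YEv; R=np.c_[x,np.cross(z,x),z]
    foot=FOOT+XE*back+[0,0,6e-3*np.sin(th)]
    return foot-L*z-along*z,R
E
python3 -c "
from h import *
p,R=easelpose();print(p)
p2,_=easelpose(along=.12);print(p2)
s=bot.read_state();
R0=s['tcp_rot'];a=s['position']+[0,0,.169]
for t in ([.47,0,.28],p2):
  print((R0.T@(np.array(t)-a)/.025).round(2));a=np.array(t)
"
```

```text
[ 0.41333959 -0.31533191  0.1073371 ]
[ 0.45447504 -0.31633724  0.22006182]
[-1.254e+01  4.280e+00  1.000e-02]
[-12.65   0.75   2.4 ]
```

move_arm(
  moves=[
    {"hand":0,"x":0,"y":0,"z":-0.2,"wx":0,"wy":0,"wz":0},
    {"hand":0,"x":0,"y":0,"z":-0.4,"wx":0,"wy":0,"wz":0},
    {"hand":0,"x":0,"y":0,"z":-0.7,"wx":0,"wy":0,"wz":0},
    {"hand":0,"x":0,"y":0,"z":-0.9,"wx":0,"wy":0,"wz":0},
    {"hand":0,"x":0,"y":0,"z":-0.9,"wx":0,"wy":0,"wz":0},
    {"hand":0,"x":0,"y":0,"z":-0.9,"wx":0,"wy":0,"wz":0},
    {"hand":0,"x":0,"y":0,"z":-0.9,"wx":0,"wy":0,"wz":0},
    {"hand":0,"x":0,"y":0,"z":-0.9,"wx":0,"wy":0,"wz":0},
    {"hand":0,"x":0,"y":0,"z":-0.7,"wx":0,"wy":0,"wz":0},
    {"hand":0,"x":0,"y":0,"z":-0.3,"wx":0,"wy":0,"wz":0},
    {"hand":0,"x":0,"y":0,"z":0,"wx":0,"wy":0,"wz":0},
  ],
)

```text
time_s: 41.3
position: [0.3979, 0.3233, 0.2821]
tcp_rot: [[0.108, 0.994, 0.002], [0.994, -0.108, 0.001], [0.001, 0.002, -1.0]]
force: [0.8, 0.2, -2.5]
opening: 0.137
```

move_arm(
  moves=[
    {"hand":0,"x":-0.2,"y":0.1,"z":0,"wx":0,"wy":0,"wz":0},
    {"hand":0,"x":-0.4,"y":0.2,"z":0,"wx":0,"wy":0,"wz":0},
    {"hand":0,"x":-0.7,"y":0.3,"z":0,"wx":0,"wy":0,"wz":0},
    {"hand":0,"x":-0.8,"y":0.3,"z":0,"wx":0,"wy":0,"wz":0},
    {"hand":0,"x":-0.8,"y":0.3,"z":0,"wx":0,"wy":0,"wz":0},
    {"hand":0,"x":-0.8,"y":0.3,"z":0,"wx":0,"wy":0,"wz":0},
    {"hand":0,"x":-0.8,"y":0.3,"z":0,"wx":0,"wy":0,"wz":0},
    {"hand":0,"x":-0.8,"y":0.3,"z":0,"wx":0,"wy":0,"wz":0},
    {"hand":0,"x":-0.8,"y":0.3,"z":0,"wx":0,"wy":0,"wz":0},
    {"hand":0,"x":-0.8,"y":0.3,"z":0,"wx":0,"wy":0,"wz":0},
    {"hand":0,"x":-0.8,"y":0.3,"z":0,"wx":0,"wy":0,"wz":0},
    {"hand":0,"x":-0.8,"y":0.3,"z":0,"wx":0,"wy":0,"wz":0},
    {"hand":0,"x":-0.8,"y":0.3,"z":0,"wx":0,"wy":0,"wz":0},
    {"hand":0,"x":-0.8,"y":0.2,"z":0,"wx":0,"wy":0,"wz":0},
    {"hand":0,"x":-0.8,"y":0.2,"z":0,"wx":0,"wy":0,"wz":0},
    {"hand":0,"x":-0.8,"y":0.2,"z":0,"wx":0,"wy":0,"wz":0},
    {"hand":0,"x":-0.8,"y":0.1,"z":0,"wx":0,"wy":0,"wz":0},
    {"hand":0,"x":-0.8,"y":0.1,"z":0,"wx":0,"wy":0,"wz":0},
    {"hand":0,"x":-0.8,"y":0.1,"z":0,"wx":0,"wy":0,"wz":0},
    {"hand":0,"x":-0.8,"y":0.1,"z":0,"wx":0,"wy":0,"wz":0},
  ],
)

```text
time_s: 43.3
position: [0.4706, -0.0611, 0.28]
tcp_rot: [[0.109, 0.994, -0.002], [0.994, -0.109, 0.0], [0.0, -0.002, -1.0]]
force: [0.3, -0.7, -1.9]
opening: 0.136
```

```bash
python3 -c "
from h import *
st();p2,_=easelpose(along=.12);go(p2[0],p2[1],.28,83.8)"
```

```text
t 43.3 p [ 0.4706 -0.0611  0.28  ] psi 83.75 tilt 0.14 F [ 0.3 -0.7 -1.9] open 0.136
turn [-0.14 -0.01 -0.05] | then shift units [-10.22   0.46  -0.  ]
```

```bash
python3 -c "
from h import *
c=load('top0');P=cloud(c);v,u=np.mgrid[:420,:560]
m=(u>355)&(u<420)&(v>165)&(v<220)&(abs(P[...,2]-.15)<.006)
q=P[m];print(len(q))
(x,y),r=cv2.minEnclosingCircle((q[:,:2]*1000).astype(np.float32));print('plate circ',x,y,r)
m=(u>375)&(u<405)&(v>178)&(v<208)&(abs(P[...,2]-.170)<.006)
(x,y),r=cv2.minEnclosingCircle((P[m][:,:2]*1000).astype(np.float32));print('ring circ',x,y,r,m.sum(),np.median(P[m],0))
m=(u>375)&(u<405)&(v>178)&(v<208)&(P[...,2]>.18)
(x,y),r=cv2.minEnclosingCircle((P[m][:,:2]*1000).astype(np.float32));print('knob circ',x,y,r,m.sum(),np.median(P[m],0))
"

```

```text
663
plate circ 565.4423217773438 -412.9179382324219 62.297325134277344
ring circ 566.211181640625 -413.7784729003906 29.12813949584961 151 [ 0.56571467 -0.40952198  0.17063334]
knob circ 566.287109375 -413.4027404785156 13.952799797058105 46 [ 0.56512758 -0.41304725  0.18754491]
```

move_arm(
  moves=[
    {"hand":0,"x":-0.8,"y":0.05,"z":0,"wx":0,"wy":0,"wz":0},
    {"hand":0,"x":-0.9,"y":0.05,"z":0,"wx":0,"wy":0,"wz":0},
    {"hand":0,"x":-0.9,"y":0.05,"z":0,"wx":0,"wy":0,"wz":0},
    {"hand":0,"x":-0.9,"y":0.05,"z":0,"wx":0,"wy":0,"wz":0},
    {"hand":0,"x":-0.9,"y":0.05,"z":0,"wx":0,"wy":0,"wz":0},
    {"hand":0,"x":-0.9,"y":0.05,"z":0,"wx":0,"wy":0,"wz":0},
    {"hand":0,"x":-0.9,"y":0.05,"z":0,"wx":0,"wy":0,"wz":0},
    {"hand":0,"x":-0.9,"y":0.05,"z":0,"wx":0,"wy":0,"wz":0},
    {"hand":0,"x":-0.9,"y":0.03,"z":0,"wx":0,"wy":0,"wz":0},
    {"hand":0,"x":-0.9,"y":0.03,"z":0,"wx":0,"wy":0,"wz":0},
    {"hand":0,"x":-0.7,"y":0,"z":0,"wx":0,"wy":0,"wz":0},
    {"hand":0,"x":-0.4,"y":0,"z":0,"wx":0,"wy":0,"wz":0},
    {"hand":0,"x":-0.12,"y":0,"z":0,"wx":0,"wy":0,"wz":-2},
    {"hand":0,"x":0,"y":0,"z":0,"wx":0,"wy":0,"wz":-2.85},
    {"hand":0,"x":0,"y":0,"z":0,"wx":3,"wy":0,"wz":0},
    {"hand":0,"x":0,"y":0,"z":0,"wx":5,"wy":0,"wz":0},
    {"hand":0,"x":0,"y":0,"z":0,"wx":4,"wy":0,"wz":0},
    {"hand":0,"x":0,"y":0,"z":0,"wx":3,"wy":0,"wz":0},
    {"hand":0,"x":0,"y":0,"z":0,"wx":0,"wy":0,"wz":0},
    {"hand":0,"x":0,"y":0,"z":0,"wx":0,"wy":0,"wz":0},
  ],
)

```text
time_s: 45.3
position: [0.4555, -0.3119, 0.2805]
tcp_rot: [[0.023, 0.966, -0.259], [1.0, -0.022, 0.007], [0.001, -0.259, -0.966]]
force: [0.5, 0.2, -2.1]
opening: 0.135
```

```bash
python3 -c "
from h import *
st();cap('wrist','w18');s=cap('side','s18');t=cap('top','t18')
for al in (.1,.04,0):
  p,R=easelpose(th=np.radians(15),along=al,back=-.001);print(p.round(4));go(*p,0,R=R)
crop(s,270,100,420,230,5,'s18c')"
```

```text
t 45.3 p [ 0.4555 -0.3119  0.2805] psi 88.68 tilt 14.99 F [ 0.5  0.2 -2.1] open 0.135
[ 0.4299 -0.3157  0.2061]
turn [ 0.03 -0.01  0.02] | then shift units [-0.16 -0.19  3.16]
[ 0.4143 -0.3154  0.1481]
turn [ 0.03 -0.01  0.02] | then shift units [-0.16 -0.19  5.56]
[ 0.404  -0.3151  0.1095]
turn [ 0.03 -0.01  0.02] | then shift units [-0.16 -0.19  7.16]
```

View pics/w18.png

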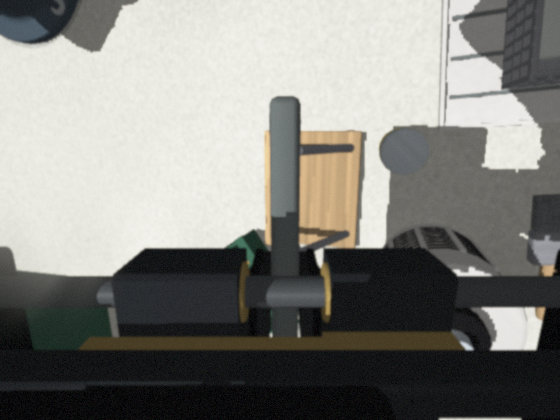

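View pics/s18c.png

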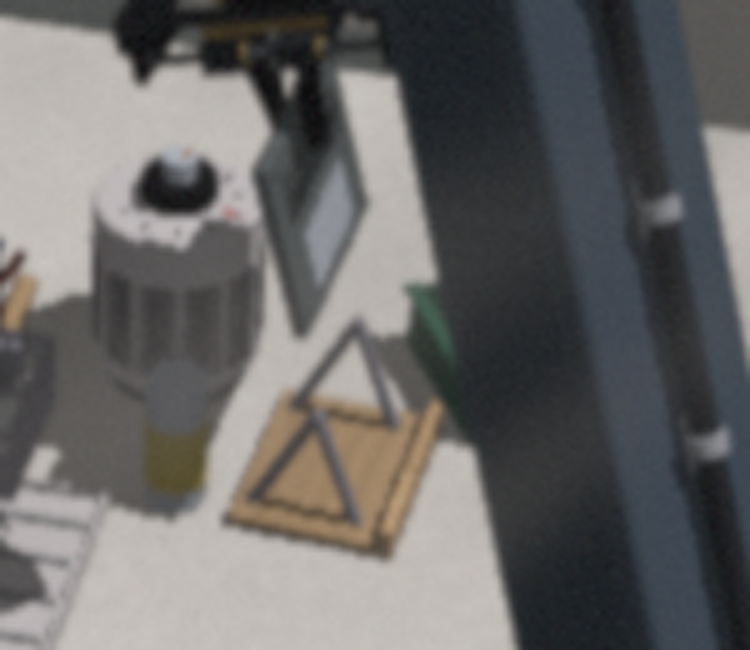

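move_arm(
  moves=[
    {"hand":0,"x":-0.16,"y":-0.19,"z":0.4,"wx":0,"wy":0,"wz":0},
    {"hand":0,"x":0,"y":0,"z":0.7,"wx":0,"wy":0,"wz":0},
    {"hand":0,"x":0,"y":0,"z":0.8,"wx":0,"wy":0,"wz":0},
    {"hand":0,"x":0,"y":0,"z":0.8,"wx":0,"wy":0,"wz":0},
    {"hand":0,"x":0,"y":0,"z":0.8,"wx":0,"wy":0,"wz":0},
    {"hand":0,"x":0,"y":0,"z":0.8,"wx":0,"wy":0,"wz":0},
    {"hand":0,"x":0,"y":0,"z":0.6,"wx":0,"wy":0,"wz":0},
    {"hand":0,"x":0,"y":0,"z":0.5,"wx":0,"wy":0,"wz":0},
    {"hand":0,"x":0,"y":0,"z":0.3,"wx":0,"wy":0,"wz":0},
    {"hand":0,"x":0,"y":0,"z":0,"wx":0,"wy":0,"wz":0},
    {"hand":0,"x":0,"y":0,"z":0,"wx":0,"wy":0,"wz":0},
  ],
)

```text
time_s: 46.55
position: [0.4141, -0.3158, 0.1449]
tcp_rot: [[0.024, 0.966, -0.258], [1.0, -0.023, 0.006], [-0.001, -0.258, -0.966]]
force: [-0.6, -0.2, -1.0]
opening: 0.138
```

```bash
python3 -c "
from h import *
st();cap('wrist','w19');s=cap('side','s19')
for al in (0,):
  p,R=easelpose(th=np.radians(15),along=al,back=-.001);print(p.round(4));go(*p,0,R=R)
crop(s,270,100,420,230,5,'s19c')"
```

```text
t 46.55 p [ 0.4141 -0.3158  0.1449] psi 88.63 tilt 14.96 F [-0.6 -0.2 -1. ] open 0.138
[ 0.404  -0.3151  0.1095]
turn [0.08 0.08 0.02] | then shift units [ 0.02 -0.04  1.5 ]
```

View pics/w19.png

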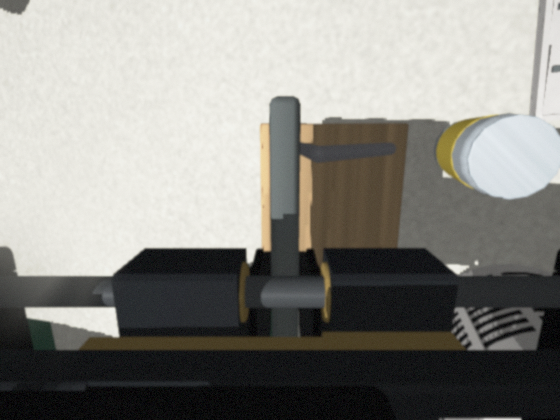

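View pics/s19c.png

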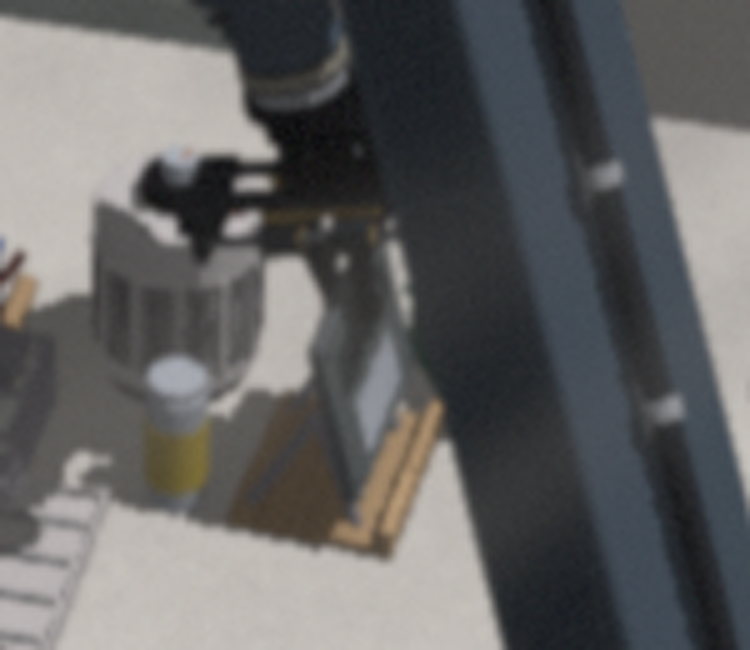

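move_arm(
  moves=[
    {"hand":0,"x":0,"y":0,"z":0.3,"wx":0,"wy":0,"wz":0},
    {"hand":0,"x":0,"y":0,"z":0.4,"wx":0,"wy":0,"wz":0},
    {"hand":0,"x":0,"y":0,"z":0.3,"wx":0,"wy":0,"wz":0},
    {"hand":0,"x":0,"y":0,"z":0.2,"wx":0,"wy":0,"wz":0},
    {"hand":0,"x":0,"y":0,"z":0.1,"wx":0,"wy":0,"wz":0},
    {"hand":0,"x":0,"y":0,"z":0,"wx":0,"wy":0,"wz":0},
    {"hand":0,"x":0,"y":0,"z":0,"wx":0,"wy":0,"wz":0},
  ],
)

```text
time_s: 47.35
position: [0.4058, -0.3154, 0.1133]
tcp_rot: [[0.024, 0.966, -0.259], [1.0, -0.023, 0.006], [-0.0, -0.259, -0.966]]
force: [-0.0, 1.0, -2.5]
opening: 0.136
```

move_arm(
  moves=[
    {"hand":0,"x":0,"y":-0.02,"z":0.08,"wx":0,"wy":0,"wz":0},
    {"hand":0,"x":0,"y":0,"z":0.06,"wx":0,"wy":0,"wz":0},
    {"hand":0,"x":0,"y":0,"z":0,"wx":0,"wy":0,"wz":0},
    {"hand":0,"x":0,"y":0,"z":0,"wx":0,"wy":0,"wz":0},
  ],
)

```text
time_s: 47.75
position: [0.4043, -0.3152, 0.11]
tcp_rot: [[0.024, 0.966, -0.259], [1.0, -0.023, 0.006], [-0.0, -0.259, -0.966]]
force: [-0.7, -0.5, -1.9]
opening: 0.134
```

move_arm(
  moves=[
    {"hand":0,"x":0,"y":0,"z":0.05,"wx":0,"wy":0,"wz":0},
    {"hand":0,"x":0,"y":0,"z":0.03,"wx":0,"wy":0,"wz":0},
    {"hand":0,"x":0,"y":0,"z":0,"wx":0,"wy":0,"wz":0},
  ],
)

```text
time_s: 48.05
position: [0.4043, -0.3154, 0.1093]
tcp_rot: [[0.024, 0.966, -0.258], [1.0, -0.023, 0.005], [-0.001, -0.258, -0.966]]
force: [0.3, 0.8, 5.0]
opening: 0.137
```

move_arm(
  moves=[
    {"hand":14,"x":0,"y":0,"z":0,"wx":0,"wy":0,"wz":0},
    {"hand":17,"x":0,"y":0,"z":0,"wx":0,"wy":0,"wz":0},
    {"hand":20,"x":0,"y":0,"z":0,"wx":0,"wy":0,"wz":0},
    {"hand":23,"x":0,"y":0,"z":0,"wx":0,"wy":0,"wz":0},
    {"hand":26,"x":0,"y":0,"z":0,"wx":0,"wy":0,"wz":0},
    {"hand":29,"x":0,"y":0,"z":0,"wx":0,"wy":0,"wz":0},
    {"hand":32,"x":0,"y":0,"z":0,"wx":0,"wy":0,"wz":0},
    {"hand":36,"x":0,"y":0,"z":0,"wx":0,"wy":0,"wz":0},
    {"hand":40,"x":0,"y":0,"z":0,"wx":0,"wy":0,"wz":0},
    {"hand":44,"x":0,"y":0,"z":0,"wx":0,"wy":0,"wz":0},
    {"hand":50,"x":0,"y":0,"z":0,"wx":0,"wy":0,"wz":0},
    {"hand":50,"x":0,"y":0,"z":0,"wx":0,"wy":0,"wz":0},
  ],
)

```text
time_s: 49.25
position: [0.4037, -0.3152, 0.1081]
tcp_rot: [[0.024, 0.966, -0.259], [1.0, -0.023, 0.006], [0.0, -0.259, -0.966]]
force: [-0.1, -0.3, -0.6]
opening: 0.553
```

```bash
python3 -c "
from h import *
st();cap('wrist','w20');s=cap('side','s20');crop(s,270,100,420,230,5,'s20c')"
```

```text
t 49.25 p [ 0.4037 -0.3152  0.1081] psi 88.64 tilt 15.0 F [-0.1 -0.3 -0.6] open 0.553
```

View pics/w20.png

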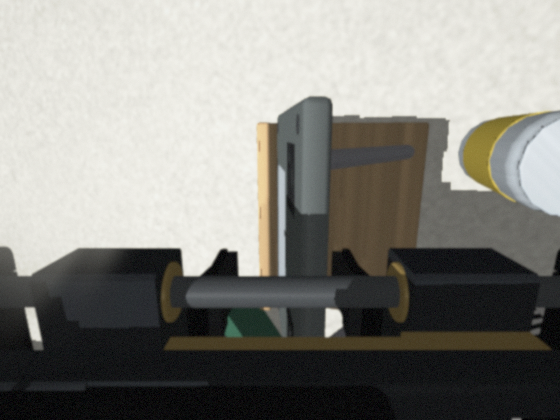

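View pics/s20c.png

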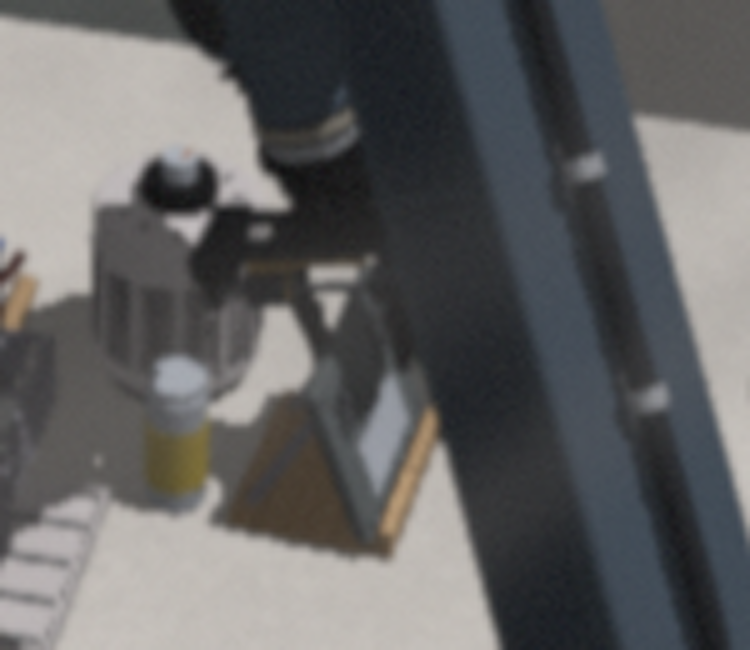

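move_arm(
  moves=[
    {"hand":75,"x":0,"y":0,"z":0,"wx":0,"wy":0,"wz":0},
    {"hand":75,"x":0,"y":0,"z":0,"wx":0,"wy":0,"wz":0},
    {"hand":75,"x":0,"y":0,"z":0,"wx":0,"wy":0,"wz":0},
    {"hand":75,"x":0,"y":0,"z":-0.3,"wx":0,"wy":0,"wz":0},
    {"hand":75,"x":0,"y":0,"z":-0.6,"wx":0,"wy":0,"wz":0},
    {"hand":75,"x":0,"y":0,"z":-0.9,"wx":0,"wy":0,"wz":0},
    {"hand":75,"x":0,"y":0,"z":-0.9,"wx":0,"wy":0,"wz":0},
    {"hand":75,"x":0,"y":0,"z":-0.9,"wx":0,"wy":0,"wz":0},
    {"hand":75,"x":0,"y":0,"z":-0.9,"wx":0,"wy":0,"wz":0},
    {"hand":75,"x":0,"y":0,"z":-0.9,"wx":0,"wy":0,"wz":0},
    {"hand":75,"x":0,"y":0,"z":-0.9,"wx":0,"wy":0,"wz":0},
    {"hand":75,"x":0,"y":0,"z":-0.4,"wx":-5,"wy":0,"wz":0},
    {"hand":75,"x":0,"y":0,"z":0,"wx":-5,"wy":0,"wz":0},
    {"hand":75,"x":0,"y":0,"z":0,"wx":-5,"wy":0,"wz":0},
    {"hand":75,"x":0,"y":0,"z":0,"wx":0,"wy":0,"wz":0},
  ],
)

```text
time_s: 50.85
position: [0.4453, -0.3156, 0.2708]
tcp_rot: [[0.025, 1.0, -0.0], [1.0, -0.025, 0.0], [0.0, -0.0, -1.0]]
force: [-0.4, 0.1, -0.1]
opening: 0.861
```

```bash
python3 -c "
from h import *
st();w=cap('wrist','w21');s=cap('side','s21');t=cap('top','t21');crop(t,330,145,430,265,5,'t21c');crop(s,180,100,380,270,4,'s21c')"
```

```text
t 50.85 p [ 0.4453 -0.3156  0.2708] psi 88.54 tilt 0.01 F [-0.4  0.1 -0.1] open 0.861
```

View pics/s21c.png

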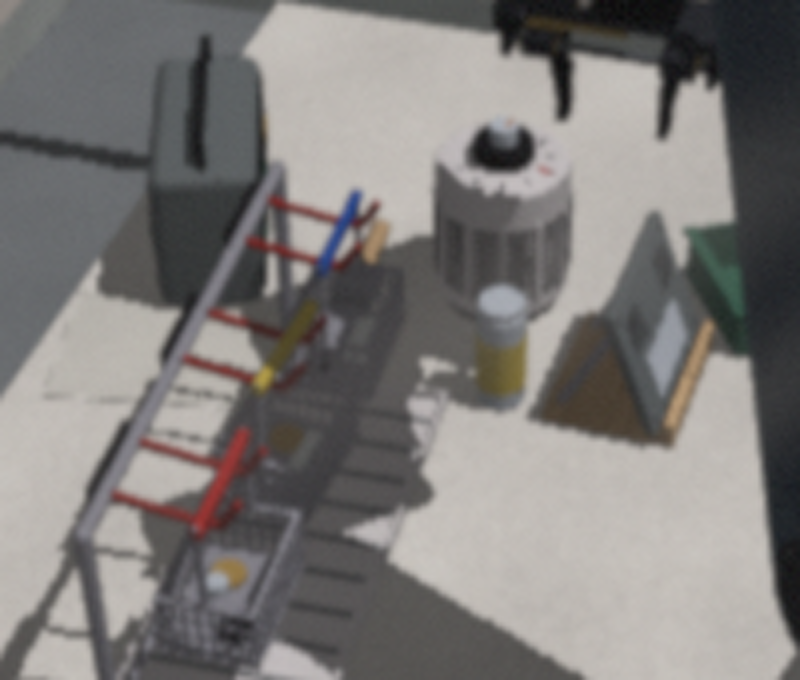

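View pics/w21.png

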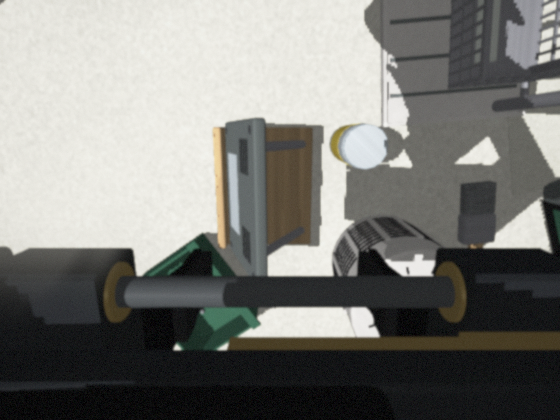

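```bash
python3 -c "
from h import *
go(.566,-.50,.27,88.54)
c=load('top0');crop(c,365,170,415,215,12,'ring0')"
```

```text
turn [-0.03  0.03  0.1 ] | then shift units [-7.22  4.93  0.01]
```

View pics/ring0.png

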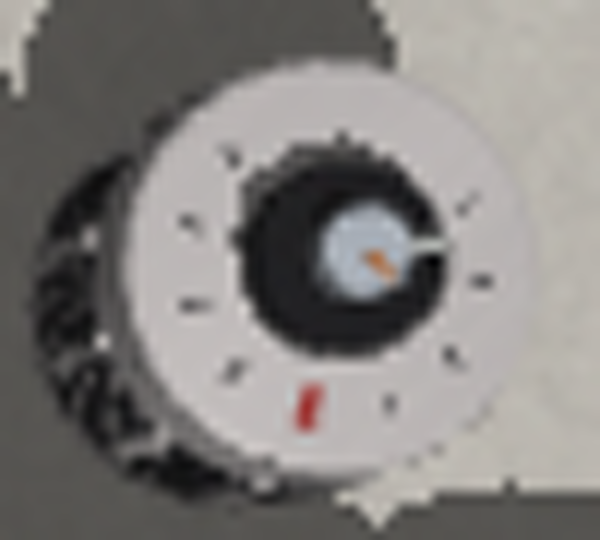

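move_arm(
  moves=[
    {"hand":87,"x":-0.3,"y":0.2,"z":0,"wx":0,"wy":0,"wz":0},
    {"hand":87,"x":-0.7,"y":0.5,"z":0,"wx":0,"wy":0,"wz":0},
    {"hand":87,"x":-0.9,"y":0.6,"z":0,"wx":0,"wy":0,"wz":0},
    {"hand":87,"x":-0.9,"y":0.6,"z":0,"wx":0,"wy":0,"wz":0},
    {"hand":87,"x":-0.9,"y":0.6,"z":0,"wx":0,"wy":0,"wz":0},
    {"hand":87,"x":-0.9,"y":0.6,"z":0,"wx":0,"wy":0,"wz":0},
    {"hand":87,"x":-0.9,"y":0.6,"z":0,"wx":0,"wy":0,"wz":0},
    {"hand":87,"x":-0.9,"y":0.6,"z":0,"wx":0,"wy":0,"wz":0},
    {"hand":87,"x":-0.6,"y":0.4,"z":0,"wx":0,"wy":0,"wz":0},
    {"hand":87,"x":-0.22,"y":0.23,"z":0,"wx":0,"wy":0,"wz":0},
    {"hand":87,"x":0,"y":0,"z":0,"wx":0,"wy":0,"wz":0},
    {"hand":87,"x":0,"y":0,"z":0,"wx":0,"wy":0,"wz":0},
  ],
)

```text
time_s: 52.2
position: [0.5661, -0.4988, 0.2692]
tcp_rot: [[0.023, 1.0, -0.001], [1.0, -0.023, 0.001], [0.001, -0.001, -1.0]]
force: [0.1, 0.3, 0.3]
opening: 1.0
```

```bash
python3 -c "
from h import *
st();w=cap('wrist','w22');np.savez('w22.npz',**w)"
```

```text
t 52.2 p [ 0.5661 -0.4988  0.2692] psi 88.68 tilt 0.1 F [0.1 0.3 0.3] open 1.0
```

View pics/w22.png

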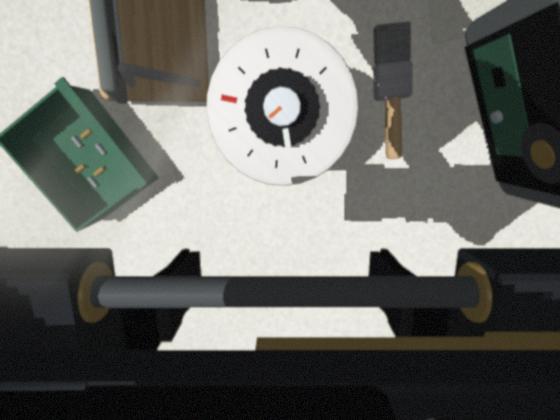

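```bash
cat >> h.py <<'E'
def ring(c,cen=None,win=(200,20,365,195)):
    u0,v0,u1,v1=win; hsv=cv2.cvtColor(c['image'],cv2.COLOR_RGB2HSV).astype(int); H,S,V=hsv[...,0],hsv[...,1],hsv[...,2]
    P=cloud(c); v,u=np.mgrid[:420,:560]; W=(u>=u0)&(u<u1)&(v>=v0)&(v<v1)
    def circ(m,z):
        k,l,s,_=cv2.connectedComponentsWithStats(m.astype(np.uint8)); i=1+np.argmax(s[1:,4])
        cn,_=cv2.findContours((l==i).astype(np.uint8),cv2.RETR_EXTERNAL,cv2.CHAIN_APPROX_NONE)
        e=cv2.fitEllipse(max(cn,key=len)); return onplane(c,[e[0]],z)[0][:2],e
    top=W&(abs(P[...,2]-.15)<.007)
    print('plate',circ(W&(P[...,2]>.143),.15))
    k=W&(P[...,2]>.1785); ck,_=circ(k,.186); print('knob',ck)
    C=ck if cen is None else np.array(cen)
    red=W&((H<8)|(H>172))&(S>110)&(abs(P[...,2]-.15)<.012); vv,uu=np.where(red)
    # keep points ~43 mm out
    q=onplane(c,np.c_[uu,vv],.15)[:,:2]; q=q[abs(np.hypot(*(q-C).T)-.043)<.012]; rm=q.mean(0)
    wh=W&(S<60)&(V>140)&(P[...,2]>.158)&(P[...,2]<.1785); vv,uu=np.where(wh); q=onplane(c,np.c_[uu,vv],.170)[:,:2]
    r=np.hypot(*(q-C).T); q=q[(r<.0275)&(r>.015)]; pt=np.median(q,0) if len(q) else np.array([np.nan]*2)
    org=W&(H>3)&(H<20)&(S>110)&(P[...,2]>.178); vv,uu=np.where(org); qo=onplane(c,np.c_[uu,vv],.186)[:,:2]
    a=lambda p:np.degrees(np.arctan2(p[1]-C[1],p[0]-C[0]))
    print('C',C,'red',rm,'r',np.hypot(*(rm-C)),a(rm),'ptr',len(q),pt,'r',np.hypot(*(pt-C)),a(pt))
    if len(qo): po=qo.mean(0); print('fan',len(qo),po,np.hypot(*(po-C)),a(po))
    print('clockwise needed',(a(pt)-a(rm)+180)%360-180)
E
python3 -c "
from h import *
c=load('w22');ring(c);ring(load('w22'),(.566,-.4135));crop(c,205,20,365,190,4,'w22c')"
```

```text
plate (array([ 0.56615281, -0.41038609]), ((282.02960205078125, 105.87614440917969), (150.46871948242188, 158.31626892089844), 179.16064453125))
knob [ 0.56603531 -0.41335001]
C [ 0.56603531 -0.41335001] red [ 0.52375142 -0.40370992] r 0.043368869478728485 167.15693893749543 ptr 119 [ 0.5686984  -0.43433867] r 0.021156936292687733 -82.76881259364814
fan 39 [ 0.56131677 -0.41677049] 0.005827885968918825 -144.0615346484081
clockwise needed 110.07424846885647
plate (array([ 0.56615281, -0.41038609]), ((282.02960205078125, 105.87614440917969), (150.46871948242188, 158.31626892089844), 179.16064453125))
knob [ 0.56603531 -0.41335001]
C [ 0.566  -0.4135] red [ 0.52375142 -0.40370992] r 0.043368057496374894 166.95337249371687 ptr 122 [ 0.5686906  -0.43434708] r 0.021019997085956452 -82.6458540161746
fan 39 [ 0.56131677 -0.41677049] 0.005712157434622135 -145.07178907923011
clockwise needed 110.40077349010852
```

View pics/w22c.png

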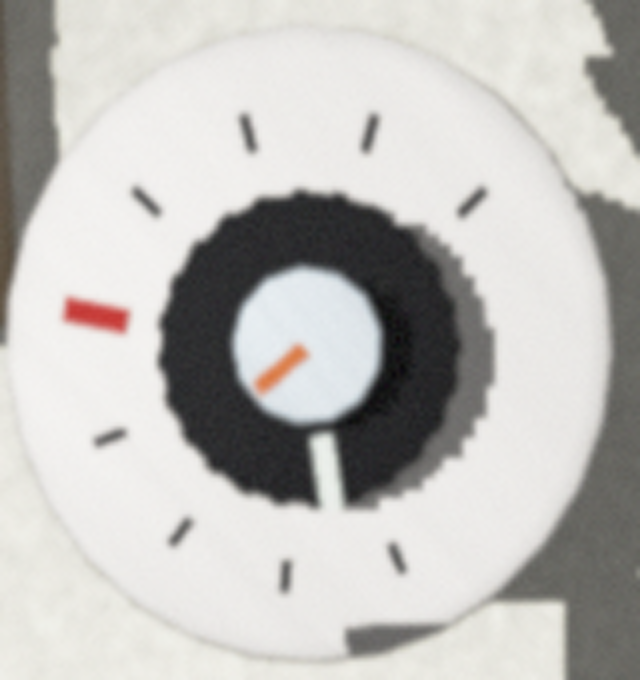

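```bash
python3 -c "
from h import *
c=load('w22')
f=lambda x,y:(205+(x+.5)/4-.5,20+(y+.5)/4-.5)
R=onplane(c,[f(97,316)],.15)[0][:2]; R2=onplane(c,[f(65,310),f(130,321)],.15)[:,:2]
Q=onplane(c,[f(320,434),f(334,505)],.170)[:,:2]
a=lambda d:np.degrees(np.arctan2(d[1],d[0]))
print(a(R2[0]-R2[1]),a(Q[1]-Q[0]),Q,R)
dr=(R2[0]-R2[1]);dr/=np.linalg.norm(dr);dq=(Q[1]-Q[0]);dq/=np.linalg.norm(dq)
print('C from red',R-.043*dr,'C from ptr',Q[1]-.026*dq,'intersection')
A=np.c_[dr,-dq];t=np.linalg.solve(A,Q[1]-R);print(R+dr*t[0])
# black ring contour ellipse
e=onplane(c,[f(310,347)],.170);print('ring ctr',e)
k=onplane(c,[f(307,345)],.186);print('knob ctr',k)
"
```

```text
169.58010434779032 -79.71517866875502 [[ 0.56785976 -0.42786177]
 [ 0.57024621 -0.44101337]] [ 0.52400321 -0.40396621]
C from red [ 0.56629408 -0.41174322] C from ptr [ 0.56560413 -0.41543112] intersection
[ 0.56488802 -0.41148466]
ring ctr [[ 0.56634606 -0.41222556  0.17      ]]
knob ctr [[ 0.56593178 -0.4130497   0.186     ]]
```

```bash
python3 -c "
from h import *
go(.566,-.4127,.154,88.7)"
```

```text
turn [-0.05 -0.06 -0.02] | then shift units [ 3.43 -0.08  4.62]
```

move_arm(
  moves=[
    {"hand":87,"x":0.4,"y":-0.03,"z":0,"wx":0,"wy":0,"wz":0},
    {"hand":87,"x":0.8,"y":-0.03,"z":0,"wx":0,"wy":0,"wz":0},
    {"hand":87,"x":0.9,"y":-0.02,"z":0,"wx":0,"wy":0,"wz":0},
    {"hand":87,"x":0.8,"y":0,"z":0,"wx":0,"wy":0,"wz":0},
    {"hand":87,"x":0.53,"y":0,"z":0,"wx":0,"wy":0,"wz":0},
    {"hand":87,"x":0,"y":0,"z":0,"wx":0,"wy":0,"wz":0},
    {"hand":87,"x":0,"y":0,"z":0.4,"wx":0,"wy":0,"wz":0},
    {"hand":87,"x":0,"y":0,"z":0.7,"wx":0,"wy":0,"wz":0},
    {"hand":87,"x":0,"y":0,"z":0.8,"wx":0,"wy":0,"wz":0},
    {"hand":87,"x":0,"y":0,"z":0.8,"wx":0,"wy":0,"wz":0},
    {"hand":87,"x":0,"y":0,"z":0.7,"wx":0,"wy":0,"wz":0},
    {"hand":87,"x":0,"y":0,"z":0.5,"wx":0,"wy":0,"wz":0},
    {"hand":87,"x":0,"y":0,"z":0.3,"wx":0,"wy":0,"wz":0},
    {"hand":87,"x":0,"y":0,"z":0.2,"wx":0,"wy":0,"wz":0},
    {"hand":87,"x":0,"y":0,"z":0,"wx":0,"wy":0,"wz":0},
    {"hand":87,"x":0,"y":0,"z":0,"wx":0,"wy":0,"wz":0},
  ],
)

```text
time_s: 53.85
position: [0.5664, -0.4142, 0.1606]
tcp_rot: [[0.024, 1.0, 0.001], [1.0, -0.024, -0.001], [-0.001, 0.001, -1.0]]
force: [-0.2, -0.4, 0.2]
opening: 0.995
```

```bash
python3 -c "
from h import *
st();go(.566,-.4127,.154,88.7);w=cap('wrist','w23');s=cap('side');crop(s,260,90,380,200,5,'s23c')"
```

```text
t 53.85 p [ 0.5664 -0.4142  0.1606] psi 88.64 tilt 0.08 F [-0.2 -0.4  0.2] open 0.995
turn [ 0.06  0.06 -0.06] | then shift units [ 0.06 -0.02  0.26]
```

View pics/s23c.png

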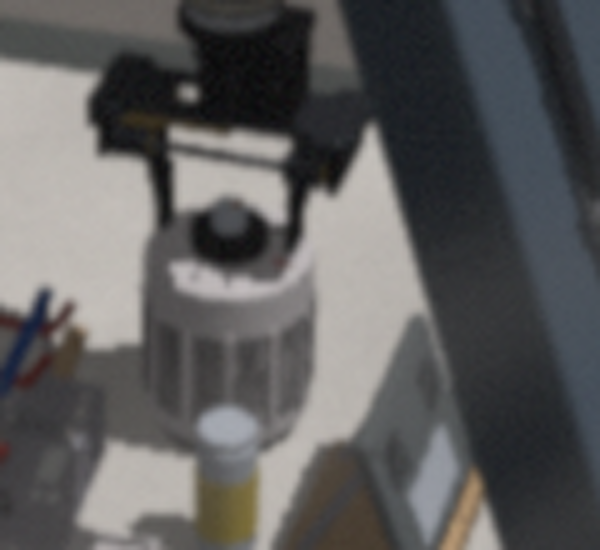

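View pics/w23.png

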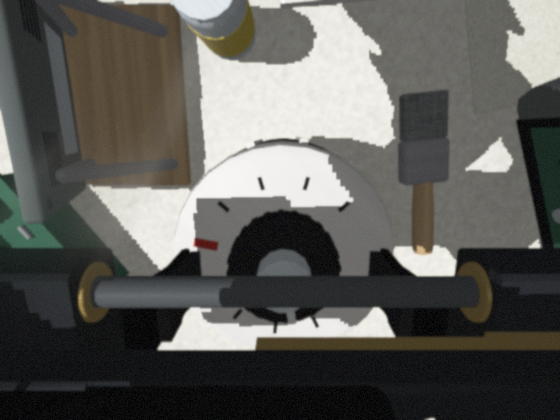

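move_arm(
  moves=[
    {"hand":87,"x":0.05,"y":0,"z":0.12,"wx":0,"wy":0,"wz":0},
    {"hand":87,"x":0,"y":0,"z":0.1,"wx":0,"wy":0,"wz":0},
    {"hand":60,"x":0,"y":0,"z":0,"wx":0,"wy":0,"wz":0},
    {"hand":60,"x":0,"y":0,"z":0,"wx":0,"wy":0,"wz":0},
    {"hand":60,"x":0,"y":0,"z":0,"wx":0,"wy":0,"wz":0},
    {"hand":60,"x":0,"y":0,"z":0,"wx":0,"wy":0,"wz":0},
    {"hand":50,"x":0,"y":0,"z":0,"wx":0,"wy":0,"wz":0},
    {"hand":50,"x":0,"y":0,"z":0,"wx":0,"wy":0,"wz":0},
    {"hand":50,"x":0,"y":0,"z":0,"wx":0,"wy":0,"wz":0},
    {"hand":50,"x":0,"y":0,"z":0,"wx":0,"wy":0,"wz":0},
  ],
)

```text
time_s: 54.95
position: [0.5659, -0.4126, 0.1544]
tcp_rot: [[0.024, 1.0, -0.0], [1.0, -0.024, -0.0], [-0.0, -0.0, -1.0]]
force: [-1.3, 0.7, 0.5]
opening: 0.632
```

move_arm(
  moves=[
    {"hand":50,"x":0,"y":0,"z":0,"wx":0,"wy":0,"wz":2},
    {"hand":50,"x":0,"y":0,"z":0,"wx":0,"wy":0,"wz":4},
    {"hand":50,"x":0,"y":0,"z":0,"wx":0,"wy":0,"wz":6},
    {"hand":50,"x":0,"y":0,"z":0,"wx":0,"wy":0,"wz":6},
    {"hand":50,"x":0,"y":0,"z":0,"wx":0,"wy":0,"wz":6},
    {"hand":50,"x":0,"y":0,"z":0,"wx":0,"wy":0,"wz":6},
    {"hand":50,"x":0,"y":0,"z":0,"wx":0,"wy":0,"wz":0},
  ],
)

```text
time_s: 55.65
position: [0.566, -0.4126, 0.1544]
tcp_rot: [[0.52, 0.854, -0.0], [0.854, -0.52, -0.0], [-0.0, -0.0, -1.0]]
force: [-0.9, 0.0, 0.9]
opening: 0.635
```

```bash
python3 -c "
from h import *
st();print(bot.read_state()['moment'],bot.read_state()['joint_positions'].round(1));w=cap('wrist','w24');s=cap('top');crop(s,350,150,430,230,6,'t24c')"
```

```text
t 55.65 p [ 0.566  -0.4126  0.1544] psi 58.64 tilt 0.01 F [-0.9  0.   0.9] open 0.635
[-0.04722238  0.0571345  -0.00357809] [-45.2  40.2  73.7  -0.   66.1 -13.8]
```

View pics/w24.png

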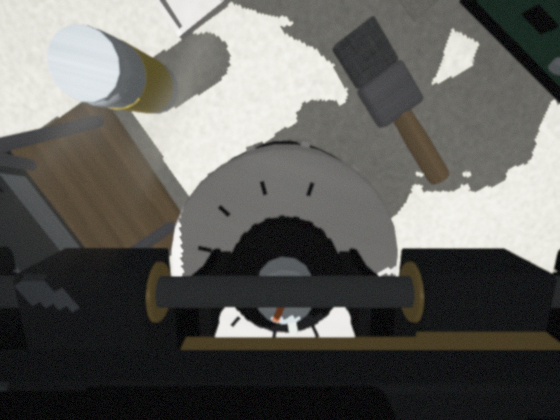

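move_arm(
  moves=[
    {"hand":50,"x":0,"y":0,"z":0,"wx":0,"wy":0,"wz":3},
    {"hand":50,"x":0,"y":0,"z":0,"wx":0,"wy":0,"wz":6},
    {"hand":50,"x":0,"y":0,"z":0,"wx":0,"wy":0,"wz":6},
    {"hand":50,"x":0,"y":0,"z":0,"wx":0,"wy":0,"wz":6},
    {"hand":50,"x":0,"y":0,"z":0,"wx":0,"wy":0,"wz":6},
    {"hand":50,"x":0,"y":0,"z":0,"wx":0,"wy":0,"wz":6},
    {"hand":50,"x":0,"y":0,"z":0,"wx":0,"wy":0,"wz":6},
    {"hand":50,"x":0,"y":0,"z":0,"wx":0,"wy":0,"wz":6},
    {"hand":50,"x":0,"y":0,"z":0,"wx":0,"wy":0,"wz":6},
    {"hand":50,"x":0,"y":0,"z":0,"wx":0,"wy":0,"wz":6},
    {"hand":50,"x":0,"y":0,"z":0,"wx":0,"wy":0,"wz":6},
    {"hand":50,"x":0,"y":0,"z":0,"wx":0,"wy":0,"wz":6},
    {"hand":50,"x":0,"y":0,"z":0,"wx":0,"wy":0,"wz":5},
    {"hand":50,"x":0,"y":0,"z":0,"wx":0,"wy":0,"wz":4},
    {"hand":50,"x":0,"y":0,"z":0,"wx":0,"wy":0,"wz":2.3},
    {"hand":50,"x":0,"y":0,"z":0,"wx":0,"wy":0,"wz":0},
    {"hand":50,"x":0,"y":0,"z":0,"wx":0,"wy":0,"wz":0},
  ],
)

```text
time_s: 57.45
position: [0.566, -0.4127, 0.1544]
tcp_rot: [[0.93, -0.367, -0.0], [-0.367, -0.93, -0.0], [0.0, 0.0, -1.0]]
force: [-0.3, -0.4, 1.1]
opening: 0.64
```

```bash
python3 -c "
from h import *
st()"
```

```text
t 57.45 p [ 0.566  -0.4127  0.1544] psi -21.56 tilt 0.02 F [-0.3 -0.4  1.1] open 0.64
```

move_arm(
  moves=[
    {"hand":87,"x":0,"y":0,"z":0,"wx":0,"wy":0,"wz":0},
    {"hand":87,"x":0,"y":0,"z":0,"wx":0,"wy":0,"wz":0},
    {"hand":87,"x":0,"y":0,"z":0,"wx":0,"wy":0,"wz":0},
    {"hand":87,"x":0,"y":0,"z":0,"wx":0,"wy":0,"wz":0},
    {"hand":87,"x":0,"y":0,"z":-0.3,"wx":0,"wy":0,"wz":0},
    {"hand":87,"x":0,"y":0,"z":-0.7,"wx":0,"wy":0,"wz":0},
    {"hand":87,"x":0,"y":0,"z":-0.9,"wx":0,"wy":0,"wz":0},
    {"hand":87,"x":0,"y":0,"z":-0.9,"wx":0,"wy":0,"wz":0},
    {"hand":87,"x":0,"y":0,"z":-0.9,"wx":0,"wy":0,"wz":0},
    {"hand":87,"x":0,"y":0,"z":-0.9,"wx":0,"wy":0,"wz":0},
    {"hand":87,"x":-0.5,"y":0,"z":0,"wx":0,"wy":0,"wz":0},
    {"hand":87,"x":-0.8,"y":0,"z":0,"wx":0,"wy":0,"wz":0},
    {"hand":87,"x":-0.8,"y":0,"z":0,"wx":0,"wy":0,"wz":0},
    {"hand":87,"x":-0.8,"y":0,"z":0,"wx":0,"wy":0,"wz":0},
    {"hand":87,"x":-0.5,"y":0,"z":0,"wx":0,"wy":0,"wz":0},
    {"hand":87,"x":0,"y":0,"z":0,"wx":0,"wy":0,"wz":0},
    {"hand":87,"x":0,"y":0,"z":0,"wx":0,"wy":0,"wz":0},
  ],
)

```text
time_s: 59.15
position: [0.4876, -0.3816, 0.2702]
tcp_rot: [[0.929, -0.369, 0.002], [-0.369, -0.929, -0.001], [0.002, 0.001, -1.0]]
force: [0.6, 0.7, 0.6]
opening: 0.998
```

```bash
python3 -c "
from h import *
st();w=cap('wrist','w25');np.savez('w25.npz',**w);crop(w,205,20,365,190,4,'w25c');ring(w,(.566,-.4127));ring(load('w22'),(.566,-.4127))"
```

```text
t 59.15 p [ 0.4876 -0.3816  0.2702] psi -21.67 tilt 0.11 F [0.6 0.7 0.6] open 0.998
plate (array([ 0.56875851, -0.41434275]), ((284.3683776855469, 108.37972259521484), (149.72023010253906, 157.24781799316406), 179.9252166748047))
knob [ 0.56599492 -0.41329351]
C [ 0.566  -0.4127] red [ 0.52402607 -0.40396323] r 0.042873560356620044 168.24191341644854 ptr 101 [ 0.54552509 -0.40850394] r 0.0209004530215426 168.41836888362707
fan 39 [ 0.56146524 -0.41708705] 0.0063095375820394345 -135.9485178927204
clockwise needed 0.17645546717852767
plate (array([ 0.56615281, -0.41038609]), ((282.02960205078125, 105.87614440917969), (150.46871948242188, 158.31626892089844), 179.16064453125))
knob [ 0.56603531 -0.41335001]
C [ 0.566  -0.4127] red [ 0.52375142 -0.40370992] r 0.04319449374794316 167.9872045229295 ptr 117 [ 0.5686984 -0.4329665] r 0.020445348301950574 -82.41591011709068
fan 39 [ 0.56131677 -0.41677049] 0.006204960299157084 -139.00399620916022
clockwise needed 109.59688535997986
```

View pics/w25c.png

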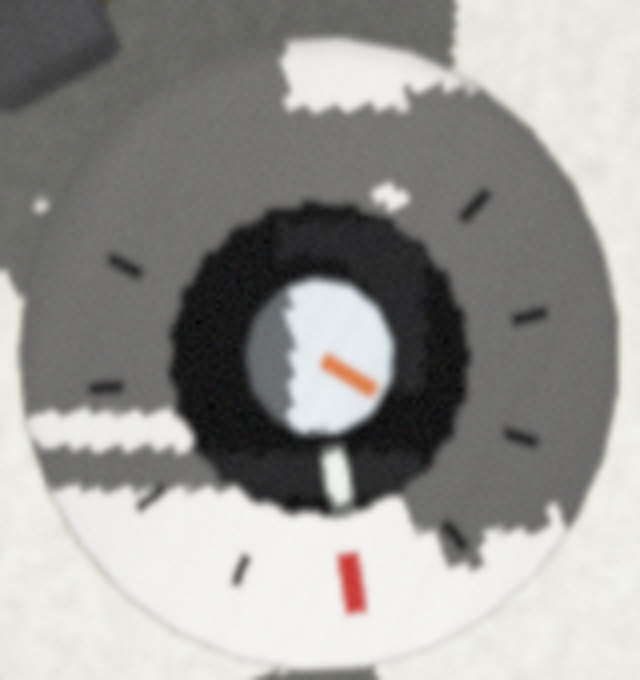

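```bash
python3 -c "
from h import *
s=cap('side');crop(s,180,100,380,290,4,'s26c');t=cap('top','t26');bars(t,zc=.236);bars(s,zc=.236)
import numpy as np
st2=lambda p:None
a=np.radians(2.85);o=np.array([.6205,-.006]);R=np.array([[np.cos(a),-np.sin(a)],[np.sin(a),np.cos(a)]])
for k in (-.15,0,.15): print('hook',(o+R@[0,k]).round(4))
t0=load('top0')
d=np.abs(t['image'].astype(int)-t0['image']).sum(2)
"
```

```text
red rect mid 658.2 -33.5 mean [663.1 -32.4] ang 2.0 len,wid 60 7 z 0.2372
red rect mid 634.5 141.1 mean [624.  142.4] ang -82.4 len,wid 102 90 z 0.2403
yel rect mid 620.4 -11.5 mean [620.4 -10.5] ang 86.4 len,wid 103 10 z 0.2413
blue rect mid 628.9 -157.0 mean [ 629.  -157.2] ang -86.3 len,wid 103 10 z 0.2421
red rect mid 613.0 146.1 mean [611.8 150. ] ang -86.0 len,wid 91 12 z 0.2413
yel rect mid 621.1 -1.0 mean [620.7   1.5] ang 87.9 len,wid 97 11 z 0.2408
blue rect mid 628.9 -147.7 mean [ 628.9 -148.3] ang -87.1 len,wid 98 11 z 0.241
hook [ 0.628  -0.1558]
hook [ 0.6205 -0.006 ]
hook [0.613  0.1438]
```

View pics/s26c.png

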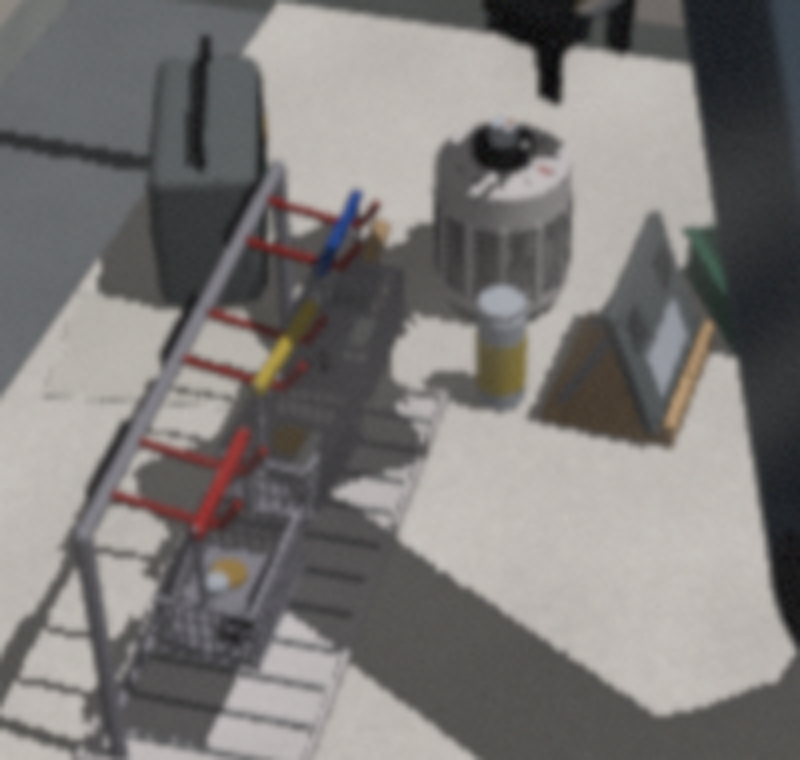

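View pics/t26.png

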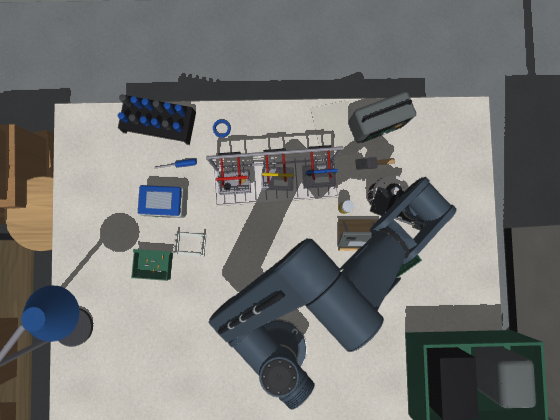

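All bars are at their hook points with tops about 242 mm up (seated), the cover leans on the rods, and the ring pointer meets the mark. The hand is clear of everything, so I am handing in.

```bash
python3 -c "
from h import *
st();print(order.hand_in())"
```

```text
t 59.3 p [ 0.4879 -0.3816  0.2695] psi -21.64 tilt 0.06 F [ 0.1 -0.4  1. ] open 0.996
the job is handed in; nothing more can be done
None
```

The job is done and handed in at 59.3 s, with the robot touching nothing.

- **Baskets:** Blue, yellow and red hang on hook 1, 2 and 3 respectively. In the last top and side views each bar lay within a few millimetres of its hook point, with its top about 241 mm up, which is seated in the throat. The top view's box around the red bar merged with the red prongs, so I used the side view for that one.
- **Cover:** It leans back on both rods with its foot on the deck behind the lip. I let it go at a 15° tilt and it settled onto the rods, and the last side view confirms it.
- **Heat ring:** I turned it about 110° clockwise. The pointer stands about 0.2° from the red mark in the wrist view.
- **Fan knob:** Its pointer was in the same place before and after, within about 0.3 mm. That reads as roughly 3° and is at the limit of what I can measure.
- **Other things on the bench:** None looked moved in the last views; this was a check by eye. Part of the right-hand bin was hidden by the arm. I saw no basket knocked aside.
- **Disagreement:** The top and side views differed by 5–10 mm in where the bars lie along the rail. I put this down to what each view could see of the bar, and it is well inside the room the hooks give.

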